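Hook the tool block forward and put the flat tools away in it

ROBOT

A 6-joint arm with a two-finger parallel gripper is mounted at the origin on a cart in front of the work surface, level with it; the furniture and walls round the work are solid. World frame = base frame: x ahead of the robot, y to its left, z up, the work surface at z = 0. Lengths are in mm, angles in rad, forces in N, time in s.
With the tool pointing down it reaches from about 325 to 875 mm from the base axis. Payload 4.4 kg.
Tool frame: the origin (TCP) lies midway between the tips of the shut fingers; the grasp point (between the pads) lies 19 mm behind it (manip.grip_point_offset is the distance from the TCP to the grasp point, in mm); z points along the fingers, y is the line along which they close (so a half turn about z gives the same grasp; the last joint's range is limited). The gripper opens to 85 mm and grips with 20 to 120 N. Pads are 22 mm wide; open, the fingers measure 114 mm over their backs; the gripper's body (76 mm by 85 mm) begins 54 mm behind the grasp point. The pads swing forward as they close: fully open they stand 13 mm farther back than shut.
Start: joints at [-1.486, 0.207, 1.542, -0, 1.393, -0.15], TCP at [134.319, -559.094, 231.282] pointing down, gripper open.
Joint ranges: [-2.73, 2.73], [-0.86, 2.22], [0.23, 2.46], [-1.11, 4.25], [0.08, 2.63], [-2.82, 2.82]. Speed limits (rad/s): [2.79, 2.79, 3.14, 3.14, 3.14, 3.14].

INTERFACE

Orientations are given as a rotation vector (axis times angle).
In Python, from plant import manip, viewer, hand_in gives the robot as it stands.
- The arm moves only by the tool move_arm, never from a script. Its argument "steps" is a list of rows, each an object with "xyz": the shift along the world's x, y, z in m, a list of three; "yaw": the turn about the world's z in rad; "gripper": the closure, from 0 (fully open) to 1 (shut). In form: [{"xyz": [tx, ty, tz], "yaw": yaw, "gripper": gripper}, ...]. A call has 1 to 5 rows; each row shifts and turns the commanded pose from where the row before left it; what a row does not reach is not made up. A row lasts 1/10 s, in which the tool goes at most 50 mm and 8.59 degrees, less where a joint would pass 70% of its speed; a pose out of reach is approached as far as the arm can. A call with a gripper value outside its range is refused whole. The fingers move at their own pace and stop on an object; "grip_force" is the grip in N (left out, the last holds). Time passes only in rows, so rows that do not move let the fingers close. It gives the time, the measured TCP pose, the force, the opening and the grip force at its end, in the units of the state.
- manip.get_obs(): the state, without advancing time (a new reading comes with each control period).
- viewer.snapshot(name): name is "side" or "top"; returns a dict with "image" (420x560x3 uint8, red, green, blue), "depth" (420x560 float32, mm along the optical axis (not along the pixel's ray), 0 where there is no reading), "fx", "fy", "cx", "cy" (pixels), "k1" (the pictures are not rectified: a ray, as slopes to the right and down, at radius r is drawn at 1 + k1 r^2 times it, then the intrinsics apply), "rvec" (rotation vector, rad) and "tvec" (3), from world to camera coordinates, as OpenCV has them. Camera axes: x right, y down, z forward; pixel columns grow to the right and rows downward; lengths in mm; the calibration is good to about 2 mm. A picture is of the moment at which its call begins.
- hand_in(): hands the job in; it is judged then, once.
The state is a dict: "clock": time; "q": joint angles; "dq": joint speeds; "tau": joint torques, N m; "tcp_pos": TCP position; "tool_rot": TCP orientation; "contact_force": force on the tool from outside, world axes, zero at the start; "torque": the same for the moment, N m; "finger_gap": finger opening in mm; "grip_force": force on a finger pad.
Only numpy, scipy, OpenCV 4.12 (cv2) and the standard library are available. Lean on these libraries where they do the work, as an engineer would, in place of code of your own. Each camera call takes 0.05 s, during which the arm holds its last target. There are 200 camera calls.

TASK

The tool block has been pushed too far back: take the flat hook, catch it behind the steel post on top of the block and drag the block about 6 cm towards you, without touching the block with the hand. Then put the tools away: slide every palette knife on the worktop blade first, flat, as deep as it goes into a slot of its own in the block's front, and the hook head first into the wide slot, leaving the block where you dragged it. Leave the other things on the worktop alone.

Things in the scene. Friction and masses are not known exactly. Their poses are not given: they have to be found in the camera images.
- block: loose wooden tool block, 280 wide (y) x 112 deep (x) x 56 high, 0.9 kg +-20 percent, on felt feet that slide easily. Origin: centre of its underside; x points away from its slotted front (the face at x = -56, towards the robot), y left, z up. The front has a row of four horizontal slots, 7 high (30 to 37 above the underside), 68 deep along x, rims rounded. A steel post stands on top
- knob (a point): the upright steel post on the block's top: 14 diameter, standing 31 above the top (from 56 to 87 above the worktop), on the block's middle line 12 behind its front face. This point: on its axis, 72 above the block's underside. The thing to hook. (A wall cabinet hangs 0.44 m above the worktop beyond about x = 0.6 m: keep hand and wrist in front of it)
- slot_wide (a point): mouth centre of the wide slot (44 wide x 7 high), leftmost as the robot sees it; 102 left of the block's middle line; the only one that the hook's head fits; x points into the slot
- slot_a (a point): mouth centre of a narrow slot (34 wide x 7 high), second from the left, next to the wide slot, 34 left of the middle line; x points into the slot
- slot_b (a point): mouth centre of a narrow slot (34 wide x 7 high), second from the right, 34 right of the middle line; x points into the slot
- slot_c (a point): mouth centre of a narrow slot (34 wide x 7 high), rightmost, 102 right of the middle line; x points into the slot
- knife_1_grip (a point): palette knife 1 of three identical (one may be absent), lying flat, 70 g: brown handle 100 long x 20 wide x 22 high, then a flat steel blade 81 long, 28 wide, 3 thick, round-ended, level with the handle's underside. This point: centre of the handle, 11 above the underside; x points along the knife to the tip (131 ahead of this point), z up
- knife_1_tip (a point): tip of the blade of knife 1, half-way through its thickness (1.5 above the knife's underside)
- knife_2_grip (a point): palette knife 2 of three identical (one may be absent), lying flat, 70 g: brown handle 100 long x 20 wide x 22 high, then a flat steel blade 81 long, 28 wide, 3 thick, round-ended, level with the handle's underside. This point: centre of the handle, 11 above the underside; x points along the knife to the tip (131 ahead of this point), z up
- knife_2_tip (a point): tip of the blade of knife 2, half-way through its thickness (1.5 above the knife's underside)
- knife_3_grip (a point): palette knife 3 of three identical (one may be absent), lying flat, 70 g: brown handle 100 long x 20 wide x 22 high, then a flat steel blade 81 long, 28 wide, 3 thick, round-ended, level with the handle's underside. This point: centre of the handle, 11 above the underside; x points along the knife to the tip (131 ahead of this point), z up
- knife_3_tip (a point): tip of the blade of knife 3, half-way through its thickness (1.5 above the knife's underside)
- hook_grip (a point): flat L-shaped hook, 80 g, lying flat: a handle like the knives' (100 x 20 x 22), then a flat steel shank 14 wide, 4 thick, level with the underside, ending in a crosswise head 10 long, 38 wide (y -7 to +31): a tooth 24 to the left (+y) of the shank. This point: centre of the handle, 11 above the underside; x to the head, z up; tooth's inner face 140 ahead, end 150 ahead
- hook_tip (a point): middle of the head's end face: 150 ahead of the handle's centre, 12 to the left of its middle line, 2 above the underside
- salt_shaker: grey salt shaker, 44 wide x 90 high, a bystander; origin at the centre of its underside
- tuna_tin: flat tin, 86 across x 40 high, a bystander; origin at the centre of its underside
- spread_tub: tub with a green lid, 96x137x53, a bystander; origin at the centre of its underside

How it is judged:
By the outcome, as a careful person would: the job done as asked, in the order asked, and still so for the second after the job is handed in, with the robot touching nothing.
Of knife_1, knife_2, knife_3 only 2 to 3 are there at a start; the rules pass over those that are not, and their reading is None.
At some moment in a run one of knife_1, knife_2, knife_3, hook may be knocked a few centimetres aside while the robot is not near it.
It also fails if it takes over 208 s, if anything falls off the work surface, if the arm or the gripper's body presses on something with over 40 N, if the wrist force passes 120 N, or if a joint passes its speed limit or range.

## Working session

There is one attempt and no reset: what is moved stays moved. The work goes in short steps, Python scripts to look and compute and a tool call to move; the robot and the scene stay as the last step left them, time stands still between calls to the robot, and variables do not carry over. Pictures are saved under pics/ and viewed, at most 14 in all, crops included, and the job is handed in when it is done.

Besides the shell and the picture viewer there is one more tool, called after "Request:" as name(argument=value, ...) on one line, values as JSON. move_arm: Moves the arm, as the interface text tells. Its arguments: {"type":"object","properties":{"steps":{"type":"array","items":{"type":"object","properties":{"xyz":{"type":"array","items":{"type":"number"}},"yaw":{"type":"number"},"gripper":{"type":"number"}}}},"grip_force":{"type":"number"}},"required":["steps"]}

```bash
ls; mkdir -p pics
cat > h.py <<'E'
import numpy as np, cv2
from plant import manip, viewer
def snap(n, f):
    s=viewer.snapshot(n); cv2.imwrite(f'pics/{f}.png', s['image'][:,:,::-1]); np.savez(f'pics/{f}.npz', **s); return s
def load(f): return dict(np.load(f'pics/{f}.npz'))
def ray(s,u,v):
    K=np.array([[s['fx'],0,s['cx']],[0,s['fy'],s['cy']],[0,0,1.]]);
    d=cv2.undistortPoints(np.array([[[u,v]]],float),K,np.array([s['k1'],0,0,0],float))[0,0]
    R=cv2.Rodrigues(np.array(s['rvec'],float))[0]; t=np.array(s['tvec'],float).ravel()
    return -R.T@t, R.T@np.array([d[0],d[1],1.])
def onz(s,u,v,z):
    c,d=ray(s,u,v); return c+d*(z-c[2])/d[2]
def dep(s,u,v):
    c,d=ray(s,u,v); return c+d*s['depth'][int(round(v)),int(round(u))]
def tri(s1,p1,s2,p2):
    c1,d1=ray(s1,*p1); c2,d2=ray(s2,*p2)
    A=np.c_[d1,-d2]; k=np.linalg.lstsq(A,c2-c1,rcond=None)[0]
    a=c1+k[0]*d1; b=c2+k[1]*d2; return (a+b)/2, np.linalg.norm(a-b)
def crop(f,x0,y0,x1,y1,k,o):
    im=cv2.imread(f'pics/{f}.png')[y0:y1,x0:x1]; cv2.imwrite(f'pics/{o}.png',cv2.resize(im,None,fx=k,fy=k,interpolation=cv2.INTER_CUBIC))
E
python3 - <<'E'
from h import *
a=snap('top','t0'); b=snap('side','s0')
for s in (a,b): print({k:s[k] for k in s if k not in('image','depth')}, ray(s,280,210))
o=manip.get_obs(); print(o)
print([x for x in dir(manip) if x[0]!='_'])
E
```

```text
pics
{'fx': 492.10468935109964, 'fy': 492.10468935109964, 'cx': 280.3839923248169, 'cy': 211.86365234719304, 'k1': -0.044715258904522964, 'rvec': array([ 2.15470863, -2.12133562,  0.15634007]), 'tvec': array([  65.26417657,  580.74432557, 1507.05227397])} (array([ 342.44975022,   60.78790624, 1578.53189386]), array([ 0.15657391,  0.00955667, -0.98762758]))
{'fx': 406.18662081471365, 'fy': 406.18662081471365, 'cx': 285.03875090958, 'cy': 212.71856237519012, 'k1': -0.055034176303149315, 'rvec': array([ 0.88667455, -2.49553733,  1.0950659 ]), 'tvec': array([ 476.62868249,  281.74773813, 1044.95544712])} (array([ -1.41970456, 747.6793969 , 916.22163217]), array([ 0.48151233, -0.56433272, -0.67072583]))
{'clock': 0.1, 'q': array([-1.48549154e+00,  2.07374246e-01,  1.54280651e+00, -2.20602482e-05,
        1.39350701e+00, -1.50510173e-01]), 'dq': array([-4.99718764e-04, -4.20431160e-04, -3.57068142e-03, -4.65045901e-04,
        1.54487050e-03, -8.37180516e-05]), 'tau': array([-7.37413648e-04, -3.84090865e+01, -2.92548788e+01, -3.07159371e-04,
        4.86803823e-03,  5.62459050e-06]), 'tcp_pos': array([ 134.25807324, -558.40350772,  230.22164452]), 'tool_rot': array([-3.11769957e+00, -3.69319286e-01, -7.31432828e-05]), 'contact_force': array([-0.14579972,  0.52332541, -0.41723814]), 'torque': array([ 0.01089444, -0.00718325,  0.01525507]), 'grip_force': 0.0, 'finger_gap': 85.2759353739746}
['MotionError', 'get_obs', 'grip_point_offset']
```

View pics/t0.png

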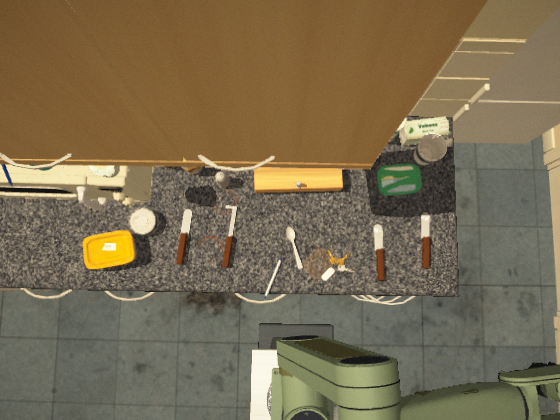

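View pics/s0.png

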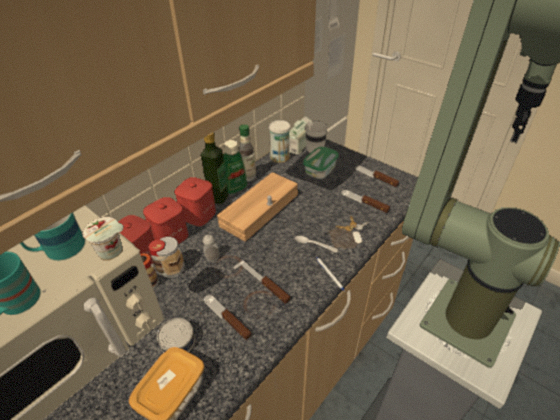

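The top view shows the hook (handle 229,250, head 231,207), three knives (183,240; 380,250; 426,240) and the block (255–343, 168–192) with its post at 300,186. The side view shows the same things. I'll enlarge both.

Run:
```python
from h import *
a=cv2.imread('pics/t0.png'); b=cv2.imread('pics/s0.png')
def c(im,x0,y0,x1,y1,k): return cv2.resize(im[y0:y1,x0:x1],None,fx=k,fy=k,interpolation=cv2.INTER_CUBIC)
top=np.vstack([c(a,170,160,350,285,4)])
cv2.imwrite('pics/t0c.png',top)
cv2.imwrite('pics/s0c.png',c(b,200,160,400,340,3.3333)[:600])
cv2.imwrite('pics/t0d.png',c(a,360,200,445,290,6))
```

```text
(no output)
```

View pics/t0c.png

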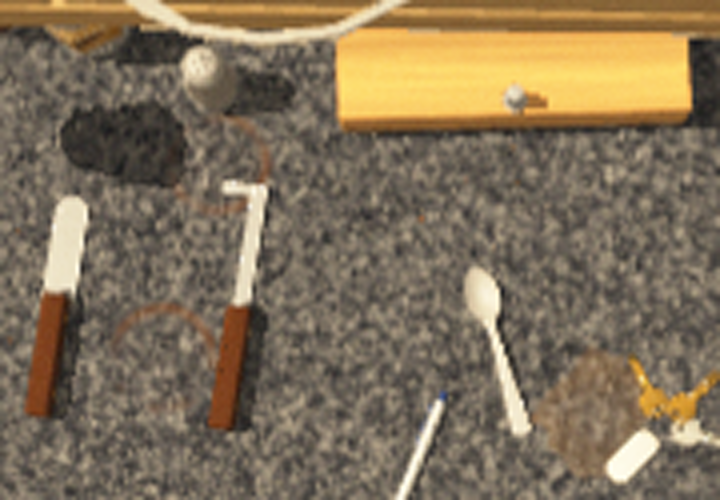

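View pics/s0c.png

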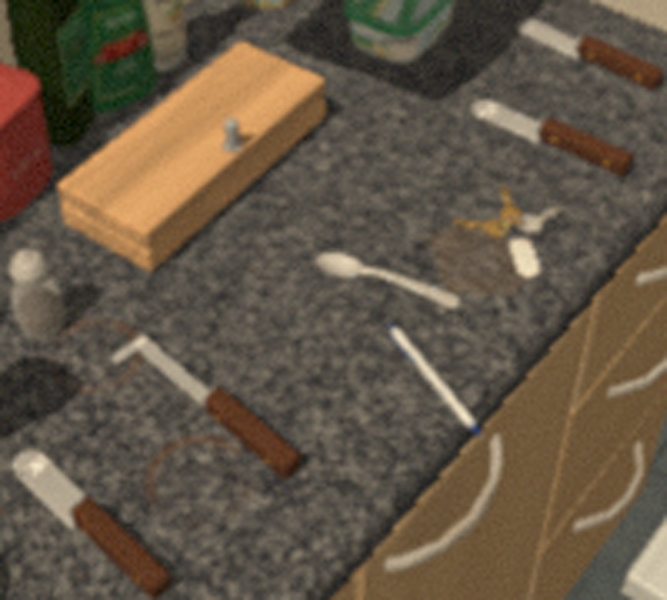

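View pics/t0d.png

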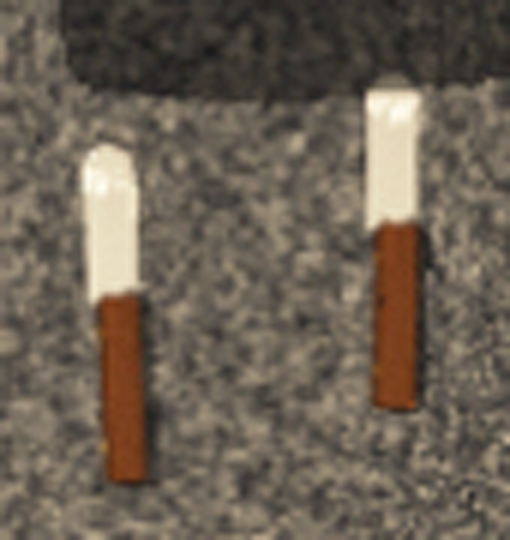

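Run:
```python
from h import *
np.set_printoptions(precision=1,suppress=True)
a=load('t0'); b=load('s0')
T=lambda u,v:(170+(u+.5)/4-.5,160+(v+.5)/4-.5)
D=lambda u,v:(360+(u+.5)/6-.5,200+(v+.5)/6-.5)
S=lambda u,v:(200+(u+.5)*.3-.5,160+(v+.5)*.3-.5)
def show(n,p,q):
    print(n,*tri(a,p,b,q))
show('post',T(515,90),S(231,122))
show('blkFL',T(340,123),S(152,240)); show('blkFR',T(690,115),S(325,85))
show('hookfront',T(239,306),S(213,396)); show('hookrear',T(222,427),S(291,463))
show('Afront',T(55,292),S(84,510)); show('Arear',T(39,415),S(155,580))
show('Bfront',D(119,294),S(545,128)); show('Brear',D(126,481),S(625,160))
show('Cfront',D(399,222),S(585,47)); show('Crear',D(395,408),S(655,75))
for n,f,r,g in(('hook',(239,306),(222,427),T),('A',(55,292),(39,415),T),('B',(119,294),(126,481),D),('C',(399,222),(395,408),D)):
    F=onz(a,*g(*f),22);R=onz(a,*g(*r),22); print(n,F,R,(F+R)/2,np.linalg.norm(F-R),np.arctan2(*(F-R)[1::-1]))
for n,p,z in(('postz',T(515,90),87),('FL',T(340,123),56),('FR',T(690,115),56)): print(n,onz(a,*p,z))
for n,p,z in(('FL',S(152,240),56),('FR',S(325,85),56),('FLb',S(152,270),0),('FRb',S(325,115),0),('post',S(231,122),87)): print('side',n,onz(b,*p,z))
for n,p in(('hook',T(230,370)),('hookmid',T(231,360)),('table',T(300,300)),('A',T(45,350)),('blk',T(420,90)),('blk',T(600,80)),('postdep',T(515,92))): print('dep',n,dep(a,*p))
for n,p in (('knifeB',D(122,390)),('C',D(397,310))): print('dep',n,dep(a,*p))
```

```text
post [667.   19.   82.8] 2.4082381234254826
blkFL [645.9 156.1  44.2] 4.129452271988625
blkFR [ 658.8 -120.2   45.1] 1.574106770735829
hookfront [502.6 235.9  10.8] 3.0114684215495107
hookrear [407.  247.1  11.4] 0.2167636168226873
Afront [510.4 383.8   6.8] 6.946510077193699
Arear [415.7 394.   14.7] 4.383346728595458
Bfront [ 469.7 -244.9    6.1] 4.129703763247912
Brear [ 373.7 -244.1   15.6] 2.646980720361934
Cfront [ 510.2 -397.3    2.4] 5.5927061337939605
Crear [ 414.5 -386.5   16. ] 4.181680823604703
hook [502.7 235.5  22. ] [406.7 245.9  22. ] [454.7 240.7  22. ] 96.54409443685257 -0.10821547445711344
A [511.5 382.9  22. ] [413.6 391.2  22. ] [462.6 387.   22. ] 98.253552090748 -0.08459553917116917
B [ 470.3 -240.9   22. ] [ 372.4 -243.4   22. ] [ 421.3 -242.2   22. ] 97.91795232155259 0.024701237054393765
C [ 510.6 -390.5   22. ] [ 412.3 -385.7   22. ] [ 461.5 -388.1   22. ] 98.39777496084598 -0.048550001215553015
postz [667.1  19.8  87. ]
FL [645.3 156.6  56. ]
FR [ 655.8 -119.3   56. ]
side FL [635.2 163.2  56. ]
side FR [ 651.2 -109.    56. ]
side FLb [649.5 153.9   0. ]
side FRb [ 662.6 -124.9    0. ]
side post [662.5  22.1  87. ]
dep hook [451.7 240.9  22.7]
dep hookmid [459.7 240.6  20.9]
dep table [510.4 188.7   1.8]
dep A [465.1 388.7  22. ]
dep blk [673.4  94.   53.2]
dep blk [683.8 -48.5  52.4]
dep postdep [666.3  19.6  83.4]
dep knifeB [ 419.7 -241.3   25. ]
dep C [ 342.4   60.8 1578.5]
```

Request:
move_arm(steps=[{"xyz": [0.032, 0.036, 0], "yaw": -0.07, "gripper": 0}, {"xyz": [0.032, 0.036, 0], "yaw": -0.07, "gripper": 0}, {"xyz": [0.032, 0.036, 0], "yaw": -0.07, "gripper": 0}, {"xyz": [0.032, 0.036, 0], "yaw": -0.07, "gripper": 0}, {"xyz": [0.032, 0.036, 0], "yaw": -0.06, "gripper": 0}], grip_force=60)

```text
clock: 0.6
tcp_pos: [295.1, -377.2, 230.8]
tool_rot: [-3.136, 0.169, 0.0]
contact_force: [0.7, -0.3, 0.7]
finger_gap: 85.6
grip_force: 0.0
```

Request:
move_arm(steps=[{"xyz": [0.032, 0.036, 0], "yaw": 0, "gripper": 0}, {"xyz": [0.032, 0.036, 0], "yaw": 0, "gripper": 0}, {"xyz": [0.032, 0.036, 0], "yaw": 0, "gripper": 0}, {"xyz": [0.032, 0.036, 0], "yaw": 0, "gripper": 0}, {"xyz": [0.032, 0.036, 0], "yaw": 0, "gripper": 0}])

```text
clock: 1.1
tcp_pos: [455.1, -197.2, 231.0]
tool_rot: [-3.137, 0.163, 0.001]
contact_force: [0.3, -1.4, 0.6]
finger_gap: 85.4
grip_force: 0.0
```

Request:
move_arm(steps=[{"xyz": [0, 0.045, 0], "yaw": 0, "gripper": 0}, {"xyz": [0, 0.045, 0], "yaw": 0, "gripper": 0}, {"xyz": [0, 0.045, 0], "yaw": 0, "gripper": 0}, {"xyz": [0, 0.045, 0], "yaw": 0, "gripper": 0}, {"xyz": [0, 0.045, 0], "yaw": 0, "gripper": 0}])

```text
clock: 1.6
tcp_pos: [453.6, 27.7, 230.9]
tool_rot: [-3.137, 0.164, 0.001]
contact_force: [0.9, 0.9, 0.0]
finger_gap: 85.1
grip_force: 0.0
```

Request:
move_arm(steps=[{"xyz": [0, 0.045, -0.02], "yaw": 0, "gripper": 0}, {"xyz": [0, 0.045, -0.02], "yaw": 0, "gripper": 0}, {"xyz": [0, 0.045, -0.02], "yaw": 0, "gripper": 0}, {"xyz": [0, 0.045, -0.02], "yaw": 0, "gripper": 0}, {"xyz": [0, 0.035, 0], "yaw": 0, "gripper": 0}])

```text
clock: 2.1
tcp_pos: [450.9, 242.4, 147.5]
tool_rot: [3.135, -0.161, -0.011]
contact_force: [0.0, -0.7, 0.9]
finger_gap: 85.4
grip_force: 0.0
```

```bash
cat >> h.py <<'E'
def handles(s):
    hsv=cv2.cvtColor(np.ascontiguousarray(s['image']),cv2.COLOR_RGB2HSV)
    m=cv2.inRange(hsv,(3,130,50),(14,255,190)); m=cv2.morphologyEx(m,cv2.MORPH_OPEN,np.ones((3,3),np.uint8)); m[:195]=0; m[300:]=0
    n,l,st,c=cv2.connectedComponentsWithStats(m)
    for i in range(1,n):
        if st[i,4]<60: continue
        v,u=np.nonzero(l==i); P=np.array([onz(s,x,y,22)[:2] for x,y in zip(u,v)])
        w,e=np.linalg.eigh(np.cov(P.T)); d=e[:,1]*np.sign(e[0,1])
        print('handle',st[i,4],P.mean(0).round(1),'yaw',round(np.arctan2(d[1],d[0]),3),'len',round(np.sqrt(12*w[1]),1),'wid',round(np.sqrt(12*w[0]),1))
E
python3 - <<'E'
from h import *
handles(load('t0')); print(); handles(snap('top','t1'))
E
```

```text
handle 207 [460.9 387.6] yaw -0.114 len 94.8 wid 22.0
handle 197 [453.5 241.5] yaw -0.13 len 96.6 wid 20.7
handle 219 [ 459.9 -387.3] yaw -0.075 len 93.9 wid 23.2
handle 205 [ 419.8 -241.9] yaw 0.033 len 94.7 wid 21.1

handle 225 [ 460.6 -387.1] yaw -0.063 len 94.0 wid 23.9
handle 204 [ 420.  -241.9] yaw 0.034 len 94.2 wid 21.2
```

Request:
move_arm(steps=[{"xyz": [0.0, 0, -0.04], "yaw": 0, "gripper": 0.3}, {"xyz": [0, 0, -0.04], "yaw": 0, "gripper": 0.3}])

```text
clock: 2.35
tcp_pos: [455.7, 242.2, 71.6]
tool_rot: [-3.136, 0.16, -0.007]
contact_force: [0.3, -0.6, -0.3]
finger_gap: 60.2
grip_force: 0.0
```

Request:
move_arm(steps=[{"xyz": [0.0, 0, -0.035], "yaw": 0, "gripper": 0.4}, {"xyz": [0, 0, -0.025], "yaw": 0, "gripper": 0.4}, {"xyz": [0, 0, -0.007], "yaw": 0, "gripper": 0.4}, {"xyz": [0, 0, 0], "yaw": 0, "gripper": 0.6}, {"xyz": [0, 0, 0], "yaw": 0, "gripper": 1}])

```text
clock: 2.85
tcp_pos: [455.6, 241.2, 5.5]
tool_rot: [-3.136, 0.164, -0.003]
contact_force: [-0.4, 0.7, -0.3]
finger_gap: 23.0
grip_force: 0.0
```

Request:
move_arm(steps=[{"xyz": [0.0, 0, 0], "yaw": 0, "gripper": 1}, {"xyz": [0.0, 0, 0], "yaw": 0, "gripper": 1}, {"xyz": [0, 0, 0], "yaw": 0, "gripper": 1}, {"xyz": [0, 0, 0], "yaw": 0, "gripper": 1}])

```text
clock: 3.25
tcp_pos: [455.9, 241.4, 6.0]
tool_rot: [-3.136, 0.163, -0.005]
contact_force: [-0.1, -0.3, 6.8]
finger_gap: 18.6
grip_force: 61.7
```

Request:
move_arm(steps=[{"xyz": [0, 0, 0.03], "yaw": 0, "gripper": 1}, {"xyz": [0, 0, 0.04], "yaw": 0, "gripper": 1}, {"xyz": [0, 0, 0.04], "yaw": 0, "gripper": 1}, {"xyz": [0, 0, 0.03], "yaw": 0, "gripper": 1}, {"xyz": [0, -0.03, 0], "yaw": 0.05, "gripper": 1}])

```text
clock: 3.75
tcp_pos: [458.6, 213.9, 150.4]
tool_rot: [-3.136, 0.077, -0.019]
contact_force: [1.0, -1.1, -1.3]
finger_gap: 18.5
grip_force: 60.8
```

Request:
move_arm(steps=[{"xyz": [0.018, -0.043, 0], "yaw": 0.05, "gripper": 1}, {"xyz": [0.018, -0.043, 0], "yaw": 0.04, "gripper": 1}, {"xyz": [0.018, -0.043, 0], "yaw": 0, "gripper": 1}, {"xyz": [0.018, -0.043, 0], "yaw": 0, "gripper": 1}, {"xyz": [0.018, -0.042, 0], "yaw": 0, "gripper": 1}])

```text
clock: 4.25
tcp_pos: [544.5, -4.9, 144.4]
tool_rot: [-3.141, -0.056, -0.0]
contact_force: [1.0, 1.0, -0.9]
finger_gap: 18.3
grip_force: 60.7
```

Run:
```python
from h import *
o=manip.get_obs(); print(o['tcp_pos'],o['tool_rot'],o['finger_gap'])
snap('side','s2'); a=snap('top','t2'); handles(a)
t=cv2.imread('pics/t2.png')[150:280,230:360]; s=cv2.imread('pics/s2.png')[160:290,200:330]
cv2.imwrite('pics/c2.png',cv2.resize(np.hstack([t,s]),None,fx=3,fy=3,interpolation=cv2.INTER_CUBIC))
```

```text
[544.50132455  -4.86479917 144.38313546] [-3.14096410e+00 -5.59975765e-02 -3.06522065e-04] 18.34708860037608
handle 76 [529.2 -20.5] yaw 0.035 len 35.0 wid 22.0
handle 205 [460.7 387.7] yaw -0.114 len 94.9 wid 21.9
handle 226 [ 461.1 -386.9] yaw -0.057 len 94.1 wid 24.1
handle 183 [ 419.4 -241.7] yaw 0.035 len 93.3 wid 19.4
```

View pics/c2.png

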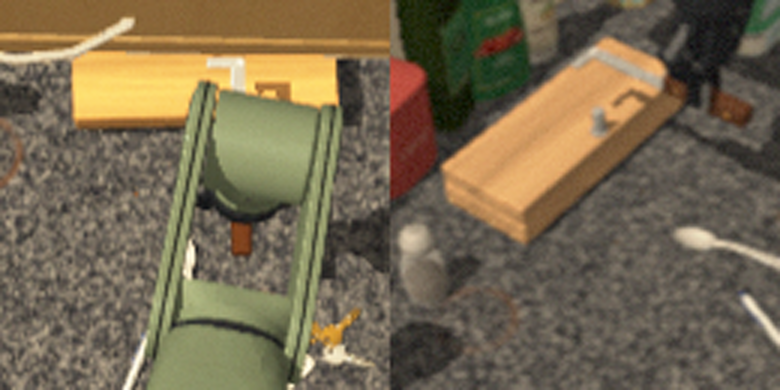

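The hook hangs over the block. In the top crop its tooth end is at (207,62) and the shank corner at (243,62). In the side crop the tooth end is at (575,66) and the corner at (598,47).

Run:
```python
from h import *
np.set_printoptions(precision=1,suppress=True)
a=load('t2'); b=load('s2')
T=lambda u,v:(230+(u+.5)/3-.5,150+(v+.5)/3-.5)
S=lambda u,v:(200+(u-390+.5)/3-.5,160+(v+.5)/3-.5)
print(tri(a,T(207,62),b,S(575,64)),tri(a,T(243,60),b,S(598,47)))
for z in(135,140):print(onz(a,*T(207,60),z),onz(a,*T(244,59),z),onz(a,*T(238,88),z),onz(b,*S(573,66),z),onz(b,*S(598,46),z))
print(onz(b,*S(599,110),87))
```

```text
(array([693.7,  20.5, 131.8]), np.float64(0.07858935791499785)) (array([695.4, -16.3, 131.6]), np.float64(2.3617676495809614))
[695.   20.6 135. ] [696.6 -16.5 135. ] [666.7 -10.7 135. ] [690.2  27.2 135. ] [692.4 -14.9 135. ]
[693.8  20.7 140. ] [695.4 -16.2 140. ] [665.6 -10.4 140. ] [685.8  31.8 140. ] [688. -10. 140.]
[661.3  21.7  87. ]
```

Request:
move_arm(steps=[{"xyz": [0, 0.008, -0.01], "yaw": 0, "gripper": 1}, {"xyz": [0, 0, 0], "yaw": 0, "gripper": 1}, {"xyz": [0, 0, 0], "yaw": 0, "gripper": 1}])

```text
clock: 4.65
tcp_pos: [542.8, 6.8, 133.2]
tool_rot: [-3.14, -0.06, 0.004]
contact_force: [-0.3, -0.1, 0.3]
finger_gap: 19.0
grip_force: 60.7
```

```bash
cat >> h.py <<'E'
def cloud(s):
    v,u=np.mgrid[:420,:560]; K=np.array([[s['fx'],0,s['cx']],[0,s['fy'],s['cy']],[0,0,1.]])
    d=cv2.undistortPoints(np.c_[u.ravel(),v.ravel()].astype(float)[:,None],K,np.array([s['k1'],0,0,0],float))[:,0]
    R=cv2.Rodrigues(np.array(s['rvec'],float))[0]; t=np.array(s['tvec'],float).ravel(); z=s['depth'].ravel()[:,None].astype(float)
    P=(np.c_[d,np.ones(len(d))]*z-t)@R; P[z[:,0]==0]=np.nan; return P
E
python3 - <<'E'
from h import *
np.set_printoptions(precision=1,suppress=True)
o=manip.get_obs(); print(o['tcp_pos'],o['tool_rot'])
for n in('top','side'):
    s=snap(n,n+'3'); P=cloud(s)
    m=(P[:,0]>560)&(P[:,0]<720)&(abs(P[:,1])<80)&(P[:,2]>112)&(P[:,2]<150)
    Q=P[m]; h=Q[Q[:,0]>655]
    print(n,len(Q),len(h)); print(h[np.argsort(h[:,1])][[0,1,2,-3,-2,-1]] if len(h)>6 else h, h[:,0].max() if len(h) else 0, np.median(Q,0))
    m=(P[:,0]>440)&(P[:,0]<560)&(abs(P[:,1])<60)&(P[:,2]>120)&(P[:,2]<165); print('handle',m.sum(),P[m].min(0),P[m].max(0))
E
```

```text
[542.8   6.8 133.2] [-3.1 -0.1  0. ]
top 84 84
[[671.7   4.  125.7]
 [658.7   4.  128.6]
 [674.2   4.1 128.2]
 [684.6  40.3 121.2]
 [686.5  40.4 126.5]
 [689.2  40.5 128. ]] 693.1168063669794 [682.   13.3 131. ]
handle 72 [493.1  -5.5 140.1] [523.1  12.4 157.1]
side 164 56
[[662.7   0.7 127.1]
 [686.1   2.3 128.4]
 [677.6   2.5 128.7]
 [683.3  38.5 128.2]
 [686.8  39.3 127. ]
 [685.4  40.5 132.4]] 689.0545482179657 [629.6  13.3 130.3]
handle 217 [487.7 -11.2 125.5] [559.5  30.  164.5]
```

Request:
move_arm(steps=[{"xyz": [0.003, -0.009, 0], "yaw": 0, "gripper": 1}, {"xyz": [0, 0, 0], "yaw": 0, "gripper": 1}, {"xyz": [0, 0, -0.02], "yaw": 0, "gripper": 1}, {"xyz": [0, 0, -0.02], "yaw": 0, "gripper": 1}, {"xyz": [0, 0, -0.01], "yaw": 0, "gripper": 1}])

```text
clock: 5.25
tcp_pos: [546.2, -4.1, 82.8]
tool_rot: [-3.141, -0.056, 0.004]
contact_force: [-0.6, 0.2, -0.7]
finger_gap: 18.7
grip_force: 60.8
```

Request:
move_arm(steps=[{"xyz": [0, 0, -0.008], "yaw": 0, "gripper": 1}, {"xyz": [0, 0, 0], "yaw": 0, "gripper": 1}, {"xyz": [0, 0, 0], "yaw": 0, "gripper": 1}])

```text
clock: 5.55
tcp_pos: [547.9, -4.2, 76.8]
tool_rot: [3.141, 0.056, 0.001]
contact_force: [-0.5, -0.3, -1.6]
finger_gap: 18.2
grip_force: 60.8
```

Run:
```python
from h import *
a=snap('top','t4');b=snap('side','s4')
t=cv2.imread('pics/t4.png')[160:240,250:350]; s=cv2.imread('pics/s4.png')[160:240,220:320]
cv2.imwrite('pics/c4.png',cv2.resize(np.hstack([t,s]),None,fx=4,fy=4,interpolation=cv2.INTER_CUBIC))
```

```text
(no output)
```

View pics/c4.png

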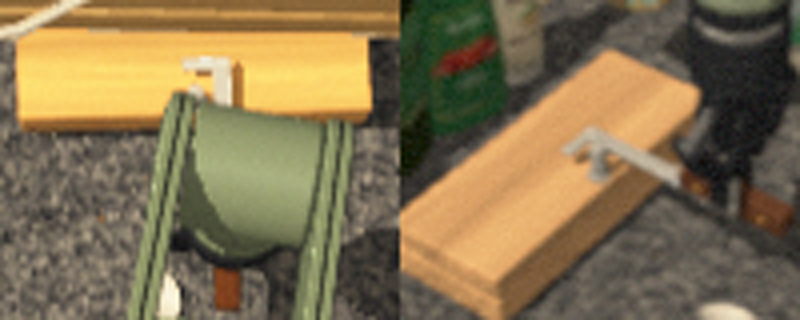

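The top crop shows the post just inside the tooth (head 183–230, 60–70; post 197,92), and the side crop confirms it. I'll drag now.

Request:
move_arm(steps=[{"xyz": [-0.005, 0, -0.001], "yaw": 0, "gripper": 1}, {"xyz": [-0.005, 0, -0.001], "yaw": 0, "gripper": 1}, {"xyz": [-0.004, 0, 0], "yaw": 0, "gripper": 1}, {"xyz": [-0.005, 0, 0], "yaw": 0, "gripper": 1}, {"xyz": [-0.006, 0, 0], "yaw": 0, "gripper": 1}])

```text
clock: 6.15
tcp_pos: [522.7, -4.2, 74.6]
tool_rot: [3.141, 0.056, 0.003]
contact_force: [3.1, 0.9, -2.1]
finger_gap: 18.3
grip_force: 60.7
```

Request:
move_arm(steps=[{"xyz": [-0.006, 0, 0], "yaw": 0, "gripper": 1}, {"xyz": [-0.006, 0, 0], "yaw": 0, "gripper": 1}, {"xyz": [-0.006, 0, 0], "yaw": 0, "gripper": 1}, {"xyz": [-0.006, 0, 0], "yaw": 0, "gripper": 1}, {"xyz": [-0.006, 0, 0], "yaw": 0, "gripper": 1}])

```text
clock: 6.65
tcp_pos: [492.0, -4.1, 74.4]
tool_rot: [3.141, 0.056, 0.001]
contact_force: [4.2, 0.3, -1.5]
finger_gap: 18.3
grip_force: 60.7
```

Request:
move_arm(steps=[{"xyz": [-0.006, 0, 0], "yaw": 0, "gripper": 1}, {"xyz": [-0.004, 0, 0], "yaw": 0, "gripper": 1}, {"xyz": [-0.003, 0, 0], "yaw": 0, "gripper": 1}, {"xyz": [-0.002, 0, 0], "yaw": 0, "gripper": 1}, {"xyz": [0, 0, 0], "yaw": 0, "gripper": 1}])

```text
clock: 7.15
tcp_pos: [476.9, -4.1, 74.3]
tool_rot: [-3.141, -0.056, 0.001]
contact_force: [1.7, -0.6, -0.9]
finger_gap: 18.7
grip_force: 60.7
```

```bash
cat >> h.py <<'E'
def block(s,x0=540,x1=760):
    P=cloud(s); m=(P[:,0]>x0)&(P[:,0]<x1)&(P[:,1]>-170)&(P[:,1]<200)&(abs(P[:,2]-54)<12)
    hsv=cv2.cvtColor(np.ascontiguousarray(s['image']),cv2.COLOR_RGB2HSV).reshape(-1,3)
    m&=(hsv[:,1]>90)&(hsv[:,2]>110)
    Q=P[m]; front=[]
    for y in np.arange(-125,170,5):
        c=Q[abs(Q[:,1]-y)<2.5]
        if len(c)>3: front.append((y,c[:,0].min()))
    f=np.array(front)
    k=np.ones(len(f),bool)
    for _ in range(5):
        p=np.polyfit(f[k,0],f[k,1],1); r=f[:,1]-np.polyval(p,f[:,0]); k=abs(r)<4
    print('front x(y)=',p.round(4),'n',k.sum(),'of',len(f),'y range',Q[:,1].min().round(1),Q[:,1].max().round(1),'z',np.median(Q[:,2]).round(1))
E
python3 - <<'E'
from h import *
print(manip.get_obs()['tcp_pos'])
block(load('t0')); s=snap('top','t5'); block(s); handles(s); snap('side','s5')
a=load('s0'); block(a); block(load('s5'))
t=cv2.imread('pics/t5.png')[160:240,250:350]; s=cv2.imread('pics/s5.png')[160:240,220:320]
cv2.imwrite('pics/c5.png',cv2.resize(np.hstack([t,s]),None,fx=4,fy=4,interpolation=cv2.INTER_CUBIC))
E
```

```text
[476.92940141  -4.1023303   74.25770053]
front x(y)= [-4.340000e-02  6.555797e+02] n 56 of 57 y range -120.2 160.2 z 56.4
front x(y)= [-4.150000e-02  5.982666e+02] n 55 of 57 y range -119.5 160.1 z 56.5
handle 203 [461.  387.7] yaw -0.118 len 95.5 wid 21.5
handle 221 [ 460.8 -387.1] yaw -0.062 len 94.5 wid 23.6
handle 194 [ 418.5 -241.8] yaw 0.029 len 94.7 wid 19.9
front x(y)= [-3.930000e-02  6.517953e+02] n 54 of 58 y range -120.3 165.3 z 54.6
front x(y)= [-4.0400e-02  5.9426e+02] n 53 of 58 y range -120.7 164.9 z 54.5
```

View pics/c5.png

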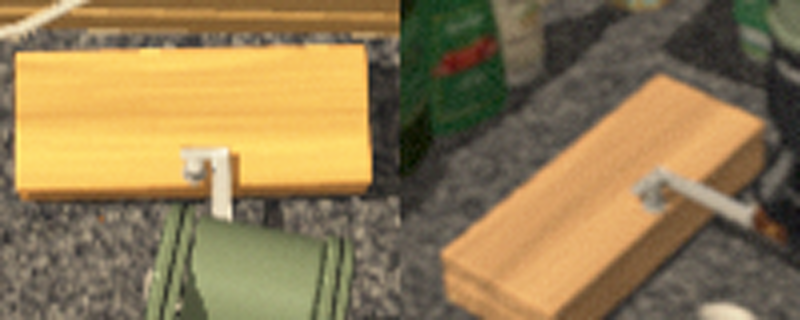

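The top crop shows the post caught in the hook (195,165) with the block moved about 57 mm. I'll pull 2 mm more, unhook, and go to the wide slot.

Request:
move_arm(steps=[{"xyz": [-0.0015, 0, 0], "yaw": 0, "gripper": 1}, {"xyz": [-0.001, 0, 0], "yaw": 0, "gripper": 1}, {"xyz": [0, 0, 0], "yaw": 0, "gripper": 1}, {"xyz": [0.004, 0, 0], "yaw": 0, "gripper": 1}, {"xyz": [0.004, 0, 0], "yaw": 0, "gripper": 1}])

```text
clock: 7.75
tcp_pos: [481.8, -3.9, 73.7]
tool_rot: [-3.141, -0.057, 0.005]
contact_force: [0.9, 0.0, -0.2]
finger_gap: 18.8
grip_force: 60.8
```

Request:
move_arm(steps=[{"xyz": [0, 0, 0.01], "yaw": 0, "gripper": 1}, {"xyz": [0, 0, 0.02], "yaw": 0, "gripper": 1}, {"xyz": [0, 0, 0.02], "yaw": 0, "gripper": 1}, {"xyz": [-0.03, 0.03, 0], "yaw": 0, "gripper": 1}, {"xyz": [-0.038, 0.036, 0], "yaw": 0, "gripper": 1}])

```text
clock: 8.25
tcp_pos: [417.9, 60.1, 126.2]
tool_rot: [3.141, 0.052, 0.005]
contact_force: [0.2, 0.5, -0.8]
finger_gap: 18.5
grip_force: 60.8
```

Request:
move_arm(steps=[{"xyz": [-0.0, 0.04, -0.02], "yaw": 0.005, "gripper": 1}, {"xyz": [0, 0, -0.03], "yaw": 0, "gripper": 1}, {"xyz": [0, 0, -0.03], "yaw": 0, "gripper": 1}, {"xyz": [0, 0, 0], "yaw": 0, "gripper": 1}, {"xyz": [0, 0, 0], "yaw": 0, "gripper": 1}])

```text
clock: 8.75
tcp_pos: [416.2, 100.3, 44.6]
tool_rot: [3.141, 0.064, -0.002]
contact_force: [0.2, -0.5, -1.0]
finger_gap: 18.3
grip_force: 60.7
```

Run:
```python
from h import *
np.set_printoptions(precision=1,suppress=True)
o=manip.get_obs();print(o['tcp_pos'],o['tool_rot'])
s=snap('top','t6'); block(s,530); handles(s); b=snap('side','s6'); block(b,530)
for q in(s,b):
    P=cloud(q); m=(P[:,0]>505)&(P[:,0]<585)&(P[:,1]>80)&(P[:,1]<150)&(P[:,2]>22)&(P[:,2]<50); Q=P[m]
    if m.sum():
        print(m.sum(),Q.min(0),Q.max(0),np.median(Q,0)); h=Q[Q[:,0]>545]; print('head',len(h), np.median(h,0) if len(h) else 0)
t=cv2.imread('pics/t6.png')[170:250,235:335]; s=cv2.imread('pics/s6.png')[190:270,210:310]
cv2.imwrite('pics/c6.png',cv2.resize(np.hstack([t,s]),None,fx=4,fy=4,interpolation=cv2.INTER_CUBIC))
```

```text
[416.2 100.3  44.6] [ 3.1  0.1 -0. ]
front x(y)= [ -0.  596.2] n 56 of 57 y range -120.0 160.1 z 56.6
handle 205 [460.8 387.6] yaw -0.116 len 95.1 wid 21.8
handle 219 [ 460.6 -387.2] yaw -0.065 len 95.0 wid 23.4
handle 204 [ 419.6 -241.9] yaw 0.03 len 94.5 wid 21.0
front x(y)= [ -0.1 597.1] n 35 of 58 y range -122.1 164.1 z 54.5
114 [505.6  96.2  35.1] [564.3 132.2  49. ] [541.  104.7  42.5]
head 50 [557.1 109.6  42.5]
96 [505.6  95.7  38.4] [564.4 133.8  45.6] [541.6 106.4  41.5]
head 43 [556.9 114.2  41.4]
```

View pics/c6.png

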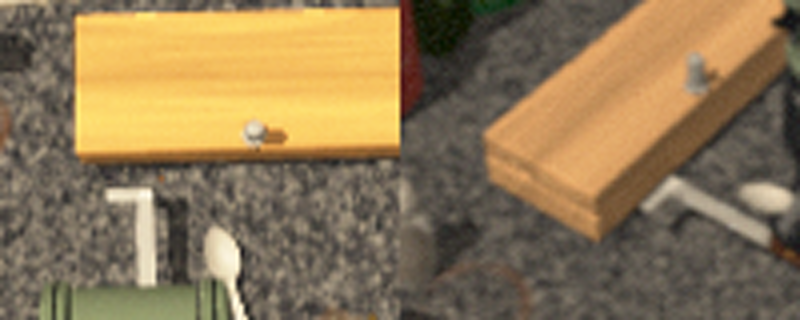

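Run:
```python
from h import *
np.set_printoptions(precision=1,suppress=True)
a=load('t6')
T=lambda u,v:(235+(u+.5)/4-.5,170+(v+.5)/4-.5)
for n,p,z in(('tooth',(105,192),42),('rt',(154,188),42),('shankL',(136,275),42),('shankR',(156,275),42),('blkFL',(77,153),56),('FLbot',(81,160),0),('post',(255,127),87)): print(n,onz(a,*T(*p),z))
o=manip.get_obs(); print(2*np.arctan(o['tool_rot'][1]/o['tool_rot'][0]))
block(a,530)
```

```text
tooth [560.8 135.6  42. ]
rt [564.6  97.   42. ]
shankL [495.5 109.8  42. ]
shankR [495.7  94.2  42. ]
blkFL [589.3 157.6  56. ]
FLbot [592.7 157.7   0. ]
post [606.6  19.1  87. ]
0.04038757907446766
front x(y)= [ -0.  596.2] n 56 of 57 y range -120.0 160.1 z 56.6
```

Request:
move_arm(steps=[{"xyz": [0, 0.002, -0.007], "yaw": 0, "gripper": 1}, {"xyz": [0.005, 0, 0], "yaw": 0, "gripper": 1}, {"xyz": [0.008, 0.0005, 0], "yaw": 0, "gripper": 1}, {"xyz": [0.007, 0.0005, 0], "yaw": 0, "gripper": 1}, {"xyz": [0, 0, 0], "yaw": 0, "gripper": 1}])

```text
clock: 9.35
tcp_pos: [438.7, 103.2, 37.9]
tool_rot: [-3.141, -0.064, -0.004]
contact_force: [0.4, 0.2, -0.8]
finger_gap: 18.6
grip_force: 60.8
```

Request:
move_arm(steps=[{"xyz": [0.004, 0, 0], "yaw": 0, "gripper": 1}, {"xyz": [0.004, 0.0005, 0], "yaw": 0, "gripper": 1}, {"xyz": [0.004, 0, 0], "yaw": 0, "gripper": 1}, {"xyz": [0.004, 0, 0], "yaw": 0, "gripper": 1}, {"xyz": [0, 0, 0], "yaw": 0, "gripper": 1}])

```text
clock: 9.85
tcp_pos: [453.3, 103.8, 37.4]
tool_rot: [3.141, 0.064, 0.001]
contact_force: [-0.3, -0.1, -1.0]
finger_gap: 18.4
grip_force: 60.8
```

Run:
```python
from h import *
np.set_printoptions(precision=1,suppress=True)
o=manip.get_obs();print(o['tcp_pos'],o['contact_force'],o['torque'])
s=snap('top','t7'); block(s,530); b=snap('side','s7')
t=cv2.imread('pics/t7.png')[170:250,235:335]; s=cv2.imread('pics/s7.png')[190:270,210:310]
cv2.imwrite('pics/c7.png',cv2.resize(np.hstack([t,s]),None,fx=4,fy=4,interpolation=cv2.INTER_CUBIC))
```

```text
[453.3 103.8  37.4] [-0.3 -0.1 -1. ] [-0. -0.  0.]
front x(y)= [ -0.  596.3] n 56 of 57 y range -119.5 159.9 z 56.5
```

View pics/c7.png

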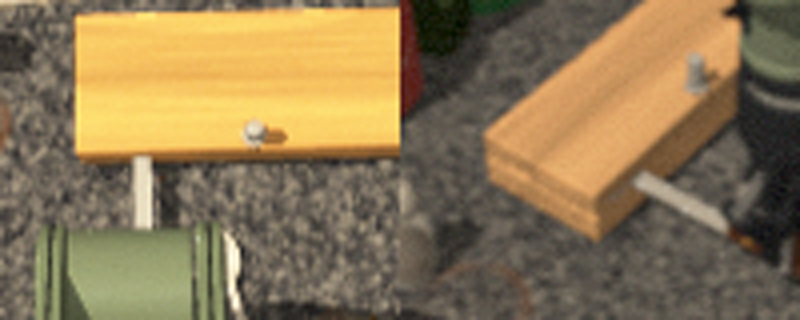

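The head is in the wide slot (shank meets the face at 143,158 in the top crop), with no force. I'll push it deeper.

Request:
move_arm(steps=[{"xyz": [0.008, 0.0003, 0], "yaw": 0, "gripper": 1}, {"xyz": [0.008, 0.0003, 0], "yaw": 0, "gripper": 1}, {"xyz": [0.008, 0.0003, 0], "yaw": 0, "gripper": 1}, {"xyz": [0.008, 0.0003, 0], "yaw": 0, "gripper": 1}, {"xyz": [0.006, 0.0003, 0], "yaw": 0, "gripper": 1}])

```text
clock: 10.45
tcp_pos: [491.7, 105.3, 37.4]
tool_rot: [-3.141, -0.064, -0.001]
contact_force: [0.1, 0.5, -1.1]
finger_gap: 18.6
grip_force: 60.8
```

Request:
move_arm(steps=[{"xyz": [0.006, 0.0003, 0], "yaw": 0, "gripper": 1}, {"xyz": [0.004, 0.0003, 0], "yaw": 0, "gripper": 1}, {"xyz": [0.002, 0, 0], "yaw": 0, "gripper": 1}, {"xyz": [0.001, 0, 0], "yaw": 0, "gripper": 1}, {"xyz": [0, 0, 0], "yaw": 0, "gripper": 1}])

```text
clock: 10.95
tcp_pos: [503.4, 105.9, 37.2]
tool_rot: [-3.141, -0.064, 0.0]
contact_force: [-1.0, -0.2, -1.3]
finger_gap: 18.6
grip_force: 60.8
```

Run:
```python
from h import *
np.set_printoptions(precision=1,suppress=True)
o=manip.get_obs();print(o['tcp_pos'],o['contact_force'],o['torque'])
s=snap('top','t8'); block(s,530)
```

```text
[503.4 105.9  37.2] [-1.  -0.2 -1.3] [-0.  0.  0.]
front x(y)= [ -0.  597.3] n 53 of 57 y range -120.0 159.8 z 56.5
```

Request:
move_arm(steps=[{"xyz": [0.0015, 0, 0], "yaw": 0, "gripper": 1}, {"xyz": [0.0015, 0, 0], "yaw": 0, "gripper": 1}, {"xyz": [0.0015, 0, 0], "yaw": 0, "gripper": 1}, {"xyz": [0, 0, 0], "yaw": 0, "gripper": 1}])

```text
clock: 11.4
tcp_pos: [508.4, 105.9, 37.4]
tool_rot: [3.141, 0.064, 0.001]
contact_force: [0.1, -0.9, -0.4]
finger_gap: 18.6
grip_force: 60.8
```

```bash
sed -i "s/p.round(4),'n'/[float(round(x,4)) for x in p],'n'/" h.py
python3 - <<'E'
from h import *
np.set_printoptions(precision=2,suppress=True)
for i in range(3):
    o=manip.get_obs();print(o['tcp_pos'],o['contact_force'],o['torque'])
    s=snap('top','t9'); block(s,530)
for f in('t6','t7','t8'): block(load(f),530)
E
```

```text
[508.38 105.87  37.4 ] [ 0.12 -0.88 -0.4 ] [ 0.01 -0.02  0.02]
front x(y)= [0.0156, 599.3858] n 47 of 57 y range -120.3 160.2 z 56.5
[508.19 105.88  37.33] [-0.75 -0.12 -1.4 ] [ 0.03  0.02 -0.02]
front x(y)= [0.0151, 599.7379] n 45 of 57 y range -119.2 159.9 z 56.4
[508.05 105.88  37.29] [-0.22  0.52 -1.  ] [ 0.   -0.02  0.04]
front x(y)= [0.0162, 599.78] n 46 of 57 y range -120.0 160.5 z 56.5
front x(y)= [-0.0386, 596.1516] n 56 of 57 y range -120.0 160.1 z 56.6
front x(y)= [-0.0384, 596.3056] n 56 of 57 y range -119.5 159.9 z 56.5
front x(y)= [-0.0176, 597.2973] n 53 of 57 y range -120.0 159.8 z 56.5
```

```bash
python3 - <<'E'
from h import *
for f in('t6','t7','t8','t9'):
    s=load(f); P=cloud(s); hsv=cv2.cvtColor(np.ascontiguousarray(s['image']),cv2.COLOR_RGB2HSV).reshape(-1,3)
    m=(P[:,0]>530)&(P[:,0]<760)&(abs(P[:,2]-54)<12)&(hsv[:,1]>90)&(hsv[:,2]>110)&(hsv[:,0]<28); Q=P[m]
    for lo,hi in((-115,40),(-115,150)):
        for k,fn in(('front',np.min),('back',np.max)):
            ys=np.arange(lo,hi,5.); x=np.array([fn(Q[abs(Q[:,1]-y)<2.5][:,0]) for y in ys]); print(f,lo,hi,k,np.polyfit(ys,x,1).round(4),end=' ')
    print()
E
python3 - <<'E'
import sys; sys.path.insert(0,'.')
E
python3 -c "
from h import *
a=[cv2.imread(f'pics/{f}.png')[170:250,235:345] for f in('t6','t9')]
cv2.imwrite('pics/c9.png',cv2.resize(np.vstack(a),None,fx=3.6,fy=3.6,interpolation=cv2.INTER_CUBIC))"
```

```text
t6 -115 40 front [-4.12000e-02  5.95984e+02] t6 -115 40 back [-2.360000e-02  7.070478e+02] t6 -115 150 front [-3.830000e-02  5.961403e+02] t6 -115 150 back [-3.450000e-02  7.062934e+02] 
t7 -115 40 front [-3.55000e-02  5.96404e+02] t7 -115 40 back [-2.720000e-02  7.068158e+02] t7 -115 150 front [-3.730000e-02  5.962907e+02] t7 -115 150 back [-3.68000e-02  7.06171e+02] 
t8 -115 40 front [-3.900000e-02  5.961462e+02] t8 -115 40 back [-2.860000e-02  7.068941e+02] t8 -115 150 front [-1.490000e-02  5.975501e+02] t8 -115 150 back [-3.770000e-02  7.062998e+02] 
t9 -115 40 front [-3.510000e-02  5.962962e+02] t9 -115 40 back [-2.210000e-02  7.070682e+02] t9 -115 150 front [1.800000e-02 5.993317e+02] t9 -115 150 back [-3.620000e-02  7.061268e+02]
```

View pics/c9.png

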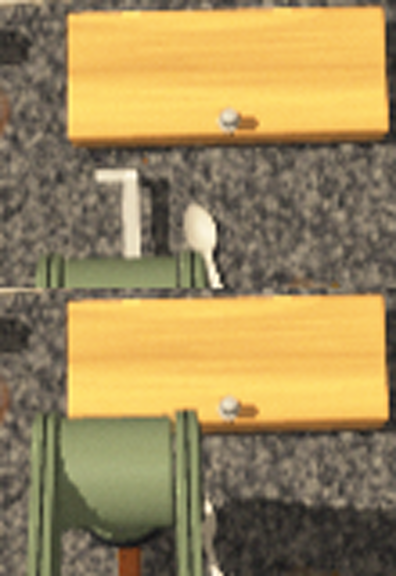

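The block has not moved; the arm was only occluding the front (both crops show the post and the back edge in the same place). I'll press the last couple of mm.

Request:
move_arm(steps=[{"xyz": [0.001, 0, 0], "yaw": 0, "gripper": 1}, {"xyz": [0.0005, 0, 0], "yaw": 0, "gripper": 1}])

```text
clock: 11.75
tcp_pos: [509.6, 105.9, 37.3]
tool_rot: [-3.141, -0.064, -0.0]
contact_force: [-0.4, -0.2, -0.9]
finger_gap: 18.7
grip_force: 60.8
```

Request:
move_arm(steps=[{"xyz": [0.0005, 0, 0], "yaw": 0, "gripper": 1}, {"xyz": [0.0005, 0, 0], "yaw": 0, "gripper": 1}])

```text
clock: 11.95
tcp_pos: [509.9, 105.9, 37.1]
tool_rot: [3.141, 0.064, -0.002]
contact_force: [-2.9, 0.3, 0.5]
finger_gap: 18.4
grip_force: 60.9
```

Request:
move_arm(steps=[{"xyz": [0.0005, 0, 0], "yaw": 0, "gripper": 1}, {"xyz": [0, 0, 0], "yaw": 0, "gripper": 1}])

```text
clock: 12.15
tcp_pos: [510.0, 105.8, 36.9]
tool_rot: [3.141, 0.064, -0.003]
contact_force: [-3.4, -0.1, 1.1]
finger_gap: 18.8
grip_force: 61.0
```

```bash
cat >> h.py <<'E'
def edges(s):
    P=cloud(s); hsv=cv2.cvtColor(np.ascontiguousarray(s['image']),cv2.COLOR_RGB2HSV).reshape(-1,3)
    m=(P[:,0]>530)&(P[:,0]<760)&(abs(P[:,2]-54)<12)&(hsv[:,1]>90)&(hsv[:,2]>110)&(hsv[:,0]<28); Q=P[m]
    ys=np.arange(-115,150,5.); x=np.array([np.max(Q[abs(Q[:,1]-y)<2.5][:,0]) for y in ys]); print('back',np.polyfit(ys,x,1).round(4),'y',Q[:,1].min().round(1),Q[:,1].max().round(1))
E
python3 - <<'E'
from h import *
o=manip.get_obs();print(o['tcp_pos'],o['contact_force'])
s=snap('top','t10'); edges(s); edges(snap('side','s10')); edges(load('t6')); edges(load('s6'))
E
```

```text
[510.02675116 105.84847032  36.93056769] [-3.35130594 -0.0538823   1.11761325]
back [-3.610000e-02  7.064362e+02] y -278.8 978.9Traceback (most recent call last):
  File "<stdin>", line 3, in <module>
  File "h.py", line 51, in edges
    ys=np.arange(-115,150,5.); x=np.array([np.max(Q[abs(Q[:,1]-y)<2.5][:,0]) for y in ys]); print('back',np.polyfit(ys,x,1).round(4),'y',Q[:,1].min().round(1),Q[:,1].max().round(1))
                                           ~~~~~~^^^^^^^^^^^^^^^^^^^^^^^^^^^
    return _wrapreduction(a, np.maximum, 'max', axis, None, out,
                          keepdims=keepdims, initial=initial, where=where)
    return ufunc.reduce(obj, axis, dtype, out, **passkwargs)
           ~~~~~~~~~~~~^^^^^^^^^^^^^^^^^^^^^^^^^^^^^^^^^^^^^
ValueError: zero-size array to reduction operation maximum which has no identity
```

Request:
move_arm(steps=[{"xyz": [-0.0008, 0, 0], "yaw": 0, "gripper": 0.7}, {"xyz": [0, 0, 0], "yaw": 0, "gripper": 0.6}, {"xyz": [0, 0, 0], "yaw": 0, "gripper": 0.55}, {"xyz": [0, 0, 0], "yaw": 0, "gripper": 0.55}])

```text
clock: 12.65
tcp_pos: [510.9, 105.9, 37.6]
tool_rot: [-3.141, -0.064, -0.002]
contact_force: [-0.8, -0.2, -0.0]
finger_gap: 38.4
grip_force: 0.0
```

Request:
move_arm(steps=[{"xyz": [0, 0, 0.01], "yaw": 0, "gripper": 0.55}, {"xyz": [0, 0, 0.03], "yaw": 0, "gripper": 0.55}, {"xyz": [0, 0, 0.04], "yaw": 0, "gripper": 0.55}, {"xyz": [-0.01, 0.04, 0.03], "yaw": -0.05, "gripper": 0.3}, {"xyz": [-0.01, 0.04, 0], "yaw": -0.05, "gripper": 0.3}])

```text
clock: 13.15
tcp_pos: [495.2, 186.1, 153.4]
tool_rot: [-3.137, 0.101, -0.02]
contact_force: [0.5, 0.6, -0.4]
finger_gap: 59.7
grip_force: 0.0
```

Run:
```python
from h import *
print(manip.get_obs()['tcp_pos'])
s=snap('top','t11'); handles(s); edges(s)
```

```text
[495.17864788 186.06280111 153.44043047]
handle 185 [511.3 104.8] yaw 0.022 len 98.8 wid 18.8
handle 204 [460.5 387.7] yaw -0.111 len 94.5 wid 21.7
handle 216 [ 460.7 -387.1] yaw -0.062 len 96.0 wid 23.1
handle 208 [ 420.8 -241.9] yaw 0.031 len 96.2 wid 21.2
back [-3.500000e-02  7.063135e+02] y -282.0 977.2
```

Request:
move_arm(steps=[{"xyz": [-0.006, 0.04, 0], "yaw": -0.015, "gripper": 0.3}, {"xyz": [-0.006, 0.04, 0], "yaw": -0.02, "gripper": 0.3}, {"xyz": [-0.006, 0.04, 0], "yaw": 0, "gripper": 0.3}, {"xyz": [-0.006, 0.04, -0.02], "yaw": 0, "gripper": 0.3}, {"xyz": [-0.006, 0.04, -0.02], "yaw": 0, "gripper": 0.3}])

```text
clock: 13.7
tcp_pos: [461.0, 387.2, 107.9]
tool_rot: [-3.136, 0.147, -0.004]
contact_force: [0.9, 0.4, 0.1]
finger_gap: 59.9
grip_force: 0.0
```

Request:
move_arm(steps=[{"xyz": [0, 0, -0.03], "yaw": 0, "gripper": 0.4}, {"xyz": [0, 0, -0.01], "yaw": 0, "gripper": 0.4}, {"xyz": [0, 0, 0], "yaw": 0, "gripper": 0.4}, {"xyz": [0, 0, 0], "yaw": 0, "gripper": 0.4}])

```text
clock: 14.1
tcp_pos: [461.2, 384.6, 67.6]
tool_rot: [-3.138, 0.15, -0.001]
contact_force: [1.1, -0.0, 0.3]
finger_gap: 51.1
grip_force: 0.0
```

Run:
```python
from h import *
o=manip.get_obs();print(o['tcp_pos'],2*np.arctan(o['tool_rot'][1]/o['tool_rot'][0]))
a=load('t11');T=lambda u,v:(170+(u+.5)/4-.5,160+(v+.5)/4-.5)
print(onz(load('t0'),*T(71,196),2))
s=snap('side','s11')
cv2.imwrite('pics/c11.png',cv2.resize(cv2.imread('pics/s11.png')[230:350,180:340],None,fx=4,fy=4,interpolation=cv2.INTER_CUBIC))
```

```text
[461.23110137 384.60528474  67.61545205] -0.09530515469305255
[592.37672146 377.52580941   2.        ]
```

View pics/c11.png

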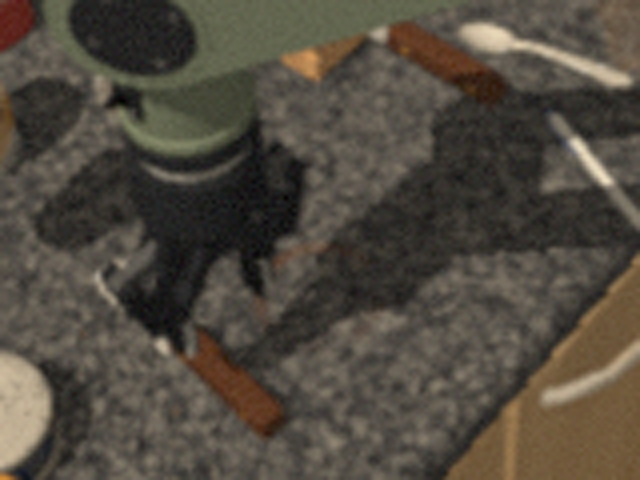

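Request:
move_arm(steps=[{"xyz": [0, 0.0025, -0.03], "yaw": 0.02, "gripper": 0.4}, {"xyz": [0, 0, -0.025], "yaw": 0, "gripper": 0.4}, {"xyz": [0, 0, -0.007], "yaw": 0, "gripper": 0.4}, {"xyz": [0, 0, 0], "yaw": 0, "gripper": 0.6}, {"xyz": [0, 0, 0], "yaw": 0, "gripper": 1}])

```text
clock: 14.65
tcp_pos: [461.9, 388.1, 6.5]
tool_rot: [-3.138, 0.117, -0.004]
contact_force: [1.2, -0.9, -0.4]
finger_gap: 22.9
grip_force: 0.1
```

Request:
move_arm(steps=[{"xyz": [0.0, 0, 0], "yaw": 0, "gripper": 1}, {"xyz": [0.0, 0, 0], "yaw": 0, "gripper": 1}, {"xyz": [0, 0, 0], "yaw": 0, "gripper": 1}, {"xyz": [0, 0, 0], "yaw": 0, "gripper": 1}])

```text
clock: 15.05
tcp_pos: [462.1, 388.5, 6.9]
tool_rot: [-3.137, 0.116, -0.006]
contact_force: [-0.9, -1.1, 6.7]
finger_gap: 18.8
grip_force: 61.7
```

Request:
move_arm(steps=[{"xyz": [0, 0, 0.025], "yaw": 0, "gripper": 1}, {"xyz": [0, 0, 0.04], "yaw": 0, "gripper": 1}, {"xyz": [0, 0, 0.04], "yaw": 0, "gripper": 1}, {"xyz": [-0.004, -0.03, 0], "yaw": 0.03, "gripper": 1}, {"xyz": [-0.004, -0.04, 0], "yaw": 0.03, "gripper": 1}])

```text
clock: 15.55
tcp_pos: [454.0, 319.0, 112.5]
tool_rot: [-3.139, 0.016, -0.009]
contact_force: [-0.1, -1.4, -0.4]
finger_gap: 18.5
grip_force: 60.9
```

Request:
move_arm(steps=[{"xyz": [-0.004, -0.04, 0], "yaw": 0.03, "gripper": 1}, {"xyz": [-0.004, -0.04, 0], "yaw": 0.024, "gripper": 1}, {"xyz": [-0.004, -0.04, 0], "yaw": 0, "gripper": 1}, {"xyz": [0, -0.04, 0], "yaw": 0, "gripper": 1}, {"xyz": [0, -0.04, 0], "yaw": 0, "gripper": 1}])

```text
clock: 16.05
tcp_pos: [439.9, 116.2, 109.9]
tool_rot: [3.141, 0.064, 0.001]
contact_force: [0.5, 0.4, -0.5]
finger_gap: 18.4
grip_force: 60.8
```

Request:
move_arm(steps=[{"xyz": [0, -0.04, 0], "yaw": 0, "gripper": 1}, {"xyz": [0, -0.03, 0], "yaw": 0, "gripper": 1}, {"xyz": [0, 0, -0.03], "yaw": 0, "gripper": 1}, {"xyz": [0, 0, 0], "yaw": 0, "gripper": 1}, {"xyz": [0, 0, 0], "yaw": 0, "gripper": 1}])

```text
clock: 16.55
tcp_pos: [439.4, 47.9, 79.4]
tool_rot: [-3.141, -0.063, 0.004]
contact_force: [0.8, 0.5, -0.1]
finger_gap: 18.6
grip_force: 60.9
```

```bash
cat >> h.py <<'E'
def blade(s,x0,x1,y0,y1,z0,z1):
    P=cloud(s); m=(P[:,0]>x0)&(P[:,0]<x1)&(P[:,1]>y0)&(P[:,1]<y1)&(P[:,2]>z0)&(P[:,2]<z1)
    im=np.ascontiguousarray(s['image']); hsv=cv2.cvtColor(im,cv2.COLOR_RGB2HSV).reshape(-1,3); m&=(hsv[:,2]>125)&(hsv[:,1]<70)
    Q=P[m]
    if len(Q)<10: print('few',len(Q)); return
    print('blade n',len(Q),'min',Q.min(0).round(1),'max',Q.max(0).round(1),'med',np.median(Q,0).round(1)); 
    w,e=np.linalg.eigh(np.cov(Q[:,:2].T)); d=e[:,1]*np.sign(e[0,1]); print('yaw',round(np.arctan2(d[1],d[0]),3),'mean',Q.mean(0).round(1),'dz/dx',np.polyfit(Q[:,0],Q[:,2],1)[0].round(3))
E
python3 - <<'E'
from h import *
o=manip.get_obs();print(o['tcp_pos'],2*np.arctan(o['tool_rot'][1]/o['tool_rot'][0]))
for n in('top','side'):
    s=snap(n,n+'12'); z=o['tcp_pos'][2]-4; blade(s,470,595,20,90,z-12,z+12)
    if n=='top': edges(s)
E
```

```text
[439.40969939  47.88378188  79.38720548] 0.039876623213789215
blade n 137 min [519.   37.5  68.1] max [569.4  62.6  83.2] med [543.9  50.1  75.3]
yaw 0.019 mean [544.1  49.9  75.4] dz/dx -0.026
back [-3.890000e-02  7.065165e+02] y -281.7 981.9
blade n 162 min [486.4  32.2  68.3] max [570.2  64.5  85.8] med [527.9  51.9  74.3]
yaw -0.059 mean [528.7  50.6  74.5] dz/dx -0.021
```

Request:
move_arm(steps=[{"xyz": [0, 0.001, -0.02], "yaw": 0.005, "gripper": 1}, {"xyz": [0, 0, -0.02], "yaw": 0, "gripper": 1}, {"xyz": [0, 0, 0], "yaw": 0, "gripper": 1}, {"xyz": [0.008, 0.0003, 0], "yaw": 0, "gripper": 1}, {"xyz": [0, 0, 0], "yaw": 0, "gripper": 1}])

```text
clock: 17.15
tcp_pos: [451.4, 49.0, 41.5]
tool_rot: [3.14, 0.071, 0.008]
contact_force: [-0.3, 0.7, 0.7]
finger_gap: 18.4
grip_force: 60.9
```

Run:
```python
from h import *
o=manip.get_obs();print(o['tcp_pos'],2*np.arctan(o['tool_rot'][1]/o['tool_rot'][0]))
s=snap('top','t13'); b=snap('side','s13')
blade(s,470,600,20,90,22,50)
t=s['image'][:,:,::-1][185:245,260:330]; q=b['image'][:,:,::-1][190:250,240:310]
cv2.imwrite('pics/c13.png',cv2.resize(np.hstack([t,q]),None,fx=5.5,fy=5.5,interpolation=cv2.INTER_CUBIC))
```

```text
[451.4330162   49.00552263  41.53247276] 0.045438931194965004
blade n 130 min [532.   37.   29.7] max [581.3  62.9  47.5] med [555.1  50.1  38. ]
yaw 0.073 mean [555.6  50.8  38.3] dz/dx -0.023
```

View pics/c13.png

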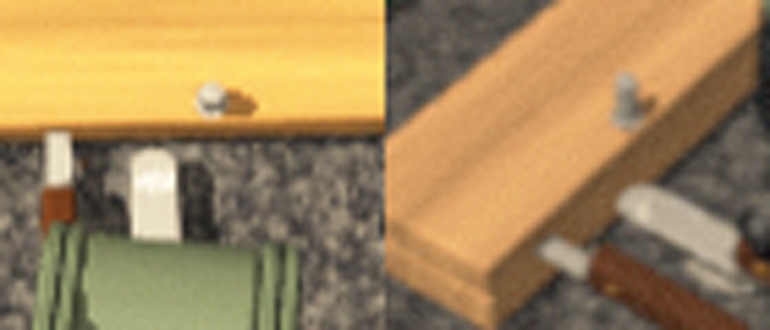

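The hand-held blade tip (153,150 in the top crop) stands about 10 mm in front of slot a, aligned. I'll let it settle and check the height.

Request:
move_arm(steps=[{"xyz": [0, 0, 0], "yaw": 0, "gripper": 1}, {"xyz": [0, 0, 0], "yaw": 0, "gripper": 1}, {"xyz": [0, 0, 0], "yaw": 0, "gripper": 1}])

```text
clock: 17.55
tcp_pos: [448.4, 48.9, 39.9]
tool_rot: [-3.141, -0.07, -0.0]
contact_force: [-0.1, 0.3, -0.4]
finger_gap: 18.6
grip_force: 60.9
```

Request:
move_arm(steps=[{"xyz": [0, 0, -0.001], "yaw": 0, "gripper": 1}, {"xyz": [0.007, 0.0003, 0], "yaw": 0, "gripper": 1}, {"xyz": [0.007, 0.0003, 0], "yaw": 0, "gripper": 1}, {"xyz": [0.006, 0.0002, 0], "yaw": 0, "gripper": 1}, {"xyz": [0, 0, 0], "yaw": 0, "gripper": 1}])

```text
clock: 18.05
tcp_pos: [470.1, 49.6, 39.0]
tool_rot: [3.141, 0.07, 0.003]
contact_force: [0.6, 0.2, -0.1]
finger_gap: 18.7
grip_force: 60.9
```

Request:
move_arm(steps=[{"xyz": [0, 0, 0], "yaw": 0, "gripper": 1}, {"xyz": [0.005, 0.0002, 0], "yaw": 0, "gripper": 1}, {"xyz": [0.005, 0.0002, 0], "yaw": 0, "gripper": 1}, {"xyz": [0.0, 0, 0], "yaw": 0, "gripper": 1}, {"xyz": [0, 0, 0], "yaw": 0, "gripper": 1}])

```text
clock: 18.55
tcp_pos: [478.5, 50.1, 38.7]
tool_rot: [3.141, 0.07, -0.0]
contact_force: [0.1, -0.3, -1.3]
finger_gap: 18.2
grip_force: 60.9
```

Run:
```python
from h import *
o=manip.get_obs();print(o['tcp_pos'],o['contact_force'],o['torque'])
s=snap('top','t14'); edges(s); blade(s,500,600,20,90,22,50); handles(s)
```

```text
[478.54765534  50.09971848  38.70318998] [ 0.12810799 -0.27452576 -1.3049123 ] [0.0560484  0.05441554 0.00652466]
back [-3.500000e-02  7.063494e+02] y -280.1 976.0
blade n 64 min [567.7  40.6  25.1] max [592.4  63.1  43.2] med [579.9  51.8  34.6]
yaw 0.169 mean [579.5  51.8  34.8] dz/dx -0.025
handle 216 [ 460.3 -387.3] yaw -0.07 len 95.2 wid 23.0
handle 192 [ 420.6 -241.8] yaw 0.025 len 95.2 wid 19.8
```

Request:
move_arm(steps=[{"xyz": [0.009, 0.0004, 0], "yaw": 0, "gripper": 1}, {"xyz": [0.009, 0.0004, 0], "yaw": 0, "gripper": 1}, {"xyz": [0.009, 0.0004, 0], "yaw": 0, "gripper": 1}, {"xyz": [0.009, 0.0004, 0], "yaw": 0, "gripper": 1}, {"xyz": [0.006, 0.0002, 0], "yaw": 0, "gripper": 1}])

```text
clock: 19.1
tcp_pos: [521.9, 51.9, 38.9]
tool_rot: [3.141, 0.07, 0.001]
contact_force: [0.3, 0.3, -0.6]
finger_gap: 18.2
grip_force: 60.9
```

Request:
move_arm(steps=[{"xyz": [0.003, 0.0002, 0], "yaw": 0, "gripper": 1}, {"xyz": [0.001, 0, 0], "yaw": 0, "gripper": 1}, {"xyz": [0, 0, 0], "yaw": 0, "gripper": 1}, {"xyz": [0.0, 0, 0], "yaw": 0, "gripper": 1}])

```text
clock: 19.5
tcp_pos: [523.9, 52.2, 38.5]
tool_rot: [-3.141, -0.07, 0.001]
contact_force: [0.4, 0.8, 0.1]
finger_gap: 18.4
grip_force: 60.9
```

Request:
move_arm(steps=[{"xyz": [0.001, 0, 0], "yaw": 0, "gripper": 1}, {"xyz": [0.0005, 0, 0], "yaw": 0, "gripper": 1}, {"xyz": [0, 0, 0], "yaw": 0, "gripper": 1}])

```text
clock: 19.8
tcp_pos: [526.0, 52.1, 38.8]
tool_rot: [3.141, 0.07, 0.0]
contact_force: [-1.1, 0.3, -0.8]
finger_gap: 18.4
grip_force: 60.9
```

Request:
move_arm(steps=[{"xyz": [0.001, 0, 0], "yaw": 0, "gripper": 1}, {"xyz": [0.0005, 0, 0], "yaw": 0, "gripper": 1}, {"xyz": [0, 0, 0], "yaw": 0, "gripper": 1}])

```text
clock: 20.1
tcp_pos: [527.5, 52.1, 38.7]
tool_rot: [-3.141, -0.07, -0.0]
contact_force: [-0.9, -0.3, -0.2]
finger_gap: 18.5
grip_force: 60.9
```

Request:
move_arm(steps=[{"xyz": [0.0005, 0, 0], "yaw": 0, "gripper": 1}, {"xyz": [0.0005, 0, 0], "yaw": 0, "gripper": 1}, {"xyz": [0, 0, 0], "yaw": 0, "gripper": 1}])

```text
clock: 20.4
tcp_pos: [528.5, 52.1, 38.7]
tool_rot: [3.141, 0.07, 0.0]
contact_force: [-0.0, -0.3, 0.6]
finger_gap: 18.4
grip_force: 60.9
```

Run:
```python
from h import *
o=manip.get_obs();print(o['tcp_pos'],o['contact_force'],o['torque'])
s=snap('top','t15'); edges(s)
```

```text
[528.51897672  52.09144772  38.71347815] [-0.02010103 -0.32260488  0.63056851] [-0.01897073 -0.00862298 -0.02143165]
back [-3.750000e-02  7.064943e+02] y -280.1 981.2
```

Not at the bottom yet; I'll continue in half-millimetre steps.

Request:
move_arm(steps=[{"xyz": [0.0005, 0, 0], "yaw": 0, "gripper": 1}, {"xyz": [0.0005, 0, 0], "yaw": 0, "gripper": 1}, {"xyz": [0, 0, 0], "yaw": 0, "gripper": 1}])

```text
clock: 20.75
tcp_pos: [529.6, 52.1, 38.8]
tool_rot: [3.141, 0.07, 0.0]
contact_force: [-0.7, 0.0, -0.8]
finger_gap: 18.8
grip_force: 60.9
```

Request:
move_arm(steps=[{"xyz": [0.0005, 0, 0], "yaw": 0, "gripper": 1}, {"xyz": [0, 0, 0], "yaw": 0, "gripper": 1}, {"xyz": [0, 0, 0], "yaw": 0, "gripper": 1}])

```text
clock: 21.05
tcp_pos: [529.9, 52.1, 38.7]
tool_rot: [3.141, 0.07, 0.0]
contact_force: [-0.4, 0.1, -0.5]
finger_gap: 18.3
grip_force: 60.9
```

Request:
move_arm(steps=[{"xyz": [0.0005, 0, 0], "yaw": 0, "gripper": 1}, {"xyz": [0, 0, 0], "yaw": 0, "gripper": 1}, {"xyz": [0, 0, 0], "yaw": 0, "gripper": 1}])

```text
clock: 21.35
tcp_pos: [530.1, 52.1, 38.6]
tool_rot: [-3.141, -0.07, 0.001]
contact_force: [-1.2, 0.5, -0.7]
finger_gap: 18.7
grip_force: 60.9
```

Request:
move_arm(steps=[{"xyz": [0.0005, 0, 0], "yaw": 0, "gripper": 1}, {"xyz": [0, 0, 0], "yaw": 0, "gripper": 1}, {"xyz": [0, 0, 0], "yaw": 0, "gripper": 1}])

```text
clock: 21.65
tcp_pos: [530.2, 52.2, 38.4]
tool_rot: [-3.141, -0.07, 0.002]
contact_force: [-2.7, -0.3, 0.3]
finger_gap: 18.7
grip_force: 60.9
```

Request:
move_arm(steps=[{"xyz": [0.0005, 0, 0], "yaw": 0, "gripper": 1}, {"xyz": [0, 0, 0], "yaw": 0, "gripper": 1}, {"xyz": [0, 0, 0], "yaw": 0, "gripper": 1}])

```text
clock: 21.95
tcp_pos: [530.7, 52.2, 38.4]
tool_rot: [-3.141, -0.07, 0.002]
contact_force: [-4.5, -0.8, -0.6]
finger_gap: 18.4
grip_force: 61.0
```

Run:
```python
from h import *
o=manip.get_obs();print(o['tcp_pos'],o['contact_force'])
s=snap('top','t16'); edges(s)
```

```text
[530.72890982  52.15980444  38.40549071] [-4.49164947 -0.75483468 -0.60484588]
back [-3.840000e-02  7.070902e+02] y -282.0 977.5
```

Request:
move_arm(steps=[{"xyz": [-0.0012, 0, 0], "yaw": 0, "gripper": 0.7}, {"xyz": [0, 0, 0], "yaw": 0, "gripper": 0.6}, {"xyz": [0, 0, 0], "yaw": 0, "gripper": 0.58}, {"xyz": [0, 0, 0], "yaw": 0, "gripper": 0.58}])

```text
clock: 22.4
tcp_pos: [531.2, 52.1, 39.2]
tool_rot: [3.141, 0.07, 0.003]
contact_force: [-0.5, -0.1, 0.8]
finger_gap: 36.0
grip_force: 0.0
```

Request:
move_arm(steps=[{"xyz": [0, 0, 0.01], "yaw": 0, "gripper": 0.58}, {"xyz": [0, 0, 0.03], "yaw": 0, "gripper": 0.58}, {"xyz": [0, 0, 0.04], "yaw": 0, "gripper": 0.58}, {"xyz": [-0.015, -0.04, 0.03], "yaw": 0, "gripper": 0.3}, {"xyz": [-0.015, -0.04, 0], "yaw": 0, "gripper": 0.3}])

```text
clock: 22.9
tcp_pos: [505.3, -27.1, 153.8]
tool_rot: [3.137, 0.076, 0.02]
contact_force: [1.0, -0.3, 0.5]
finger_gap: 59.5
grip_force: 0.0
```

Request:
move_arm(steps=[{"xyz": [-0.02, -0.02, 0], "yaw": 0, "gripper": 0.3}, {"xyz": [0, 0, 0], "yaw": 0, "gripper": 0.3}])

```text
clock: 23.1
tcp_pos: [479.4, -48.3, 148.3]
tool_rot: [3.14, 0.065, 0.0]
contact_force: [0.7, -0.2, 0.4]
finger_gap: 59.8
grip_force: 0.0
```

Run:
```python
from h import *
print(manip.get_obs()['tcp_pos'])
s=snap('top','t17'); handles(s); edges(s)
for x0,x1,y0,y1 in((460,580,-290,-200),(500,620,-430,-350)): blade(s,x0,x1,y0,y1,-8,14)
D=lambda u,v:(360+(u+.5)/6-.5,200+(v+.5)/6-.5)
print(onz(load('t0'),*D(107,144),2),onz(load('t0'),*D(394,78),2))
```

```text
[479.38785426 -48.26459891 148.34882868]
handle 185 [531.9  51. ] yaw 0.017 len 99.1 wid 18.8
handle 185 [511.3 104.8] yaw 0.022 len 98.8 wid 18.8
handle 211 [ 461.1 -386.6] yaw -0.057 len 96.3 wid 22.6
handle 186 [ 419.4 -241.7] yaw 0.029 len 93.1 wid 19.7
back [-4.020000e-02  7.070461e+02] y -282.0 977.6
blade n 303 min [ 470.4 -284.1   -6.6] max [ 575.7 -202.2   12.2] med [ 525.2 -240.     2.5]
yaw -0.085 mean [ 525.5 -240.8    2.7] dz/dx -0.028
blade n 280 min [ 501.3 -429.5   -8. ] max [ 585.7 -351.    12.6] med [ 541.3 -392.     2.2]
yaw -0.186 mean [ 544.5 -391.8    1.9] dz/dx 0.019
[ 552.70871027 -239.45828929    2.        ] [ 591.03494717 -395.77459618    2.        ]
```

Request:
move_arm(steps=[{"xyz": [-0.012, -0.039, 0], "yaw": -0.023, "gripper": 0.3}, {"xyz": [-0.012, -0.039, 0], "yaw": 0, "gripper": 0.3}, {"xyz": [-0.011, -0.039, 0], "yaw": 0, "gripper": 0.3}, {"xyz": [-0.011, -0.038, -0.02], "yaw": 0, "gripper": 0.3}, {"xyz": [-0.011, -0.038, -0.02], "yaw": 0, "gripper": 0.3}])

```text
clock: 23.65
tcp_pos: [425.3, -240.8, 108.3]
tool_rot: [3.139, 0.036, 0.006]
contact_force: [-0.3, 0.7, 0.0]
finger_gap: 59.7
grip_force: 0.0
```

Request:
move_arm(steps=[{"xyz": [0, 0, -0.03], "yaw": 0, "gripper": 0.4}, {"xyz": [0, 0, 0], "yaw": 0, "gripper": 0.4}, {"xyz": [0, 0, 0], "yaw": 0, "gripper": 0.4}, {"xyz": [0, 0, 0], "yaw": 0, "gripper": 0.4}])

```text
clock: 24.05
tcp_pos: [425.4, -239.0, 78.8]
tool_rot: [3.14, 0.037, 0.003]
contact_force: [0.3, 0.4, 1.1]
finger_gap: 51.2
grip_force: 0.0
```

Run:
```python
from h import *
print(manip.get_obs()['tcp_pos'])
s=snap('side','s18'); P=cloud(s); hsv=cv2.cvtColor(np.ascontiguousarray(s['image']),cv2.COLOR_RGB2HSV).reshape(-1,3)
m=(P[:,2]>-10)&(P[:,2]<35)&(hsv[:,0]>=3)&(hsv[:,0]<15)&(hsv[:,1]>120)&(P[:,1]<-180)&(P[:,1]>-440)&(P[:,0]>350)
for lo,hi in((-300,-180),(-440,-330)):
    Q=P[m&(P[:,1]>lo)&(P[:,1]<hi)]; print(len(Q),Q.min(0),Q.max(0),np.median(Q,0))
handles(snap('top','t18'))
```

```text
[ 425.36901748 -238.96879055   78.84098642]
183 [ 3.69129917e+02 -2.54482444e+02  3.12766192e-01] [ 464.71094293 -226.35384142   25.49337859] [ 413.7847442  -235.67412543   17.88444959]
74 [ 412.0027441  -393.60033515    3.30243193] [ 494.22233299 -374.21045217   25.02369147] [ 435.06347624 -381.43923134   17.68391148]
handle 185 [531.9  51. ] yaw 0.017 len 99.1 wid 18.8
handle 185 [511.3 104.8] yaw 0.022 len 98.8 wid 18.8
handle 71 [ 492.2 -389.9] yaw 0.276 len 32.4 wid 22.7
```

Request:
move_arm(steps=[{"xyz": [-0.004, -0.003, -0.03], "yaw": 0, "gripper": 0.4}, {"xyz": [0, 0, -0.03], "yaw": 0, "gripper": 0.4}, {"xyz": [0, 0, -0.012], "yaw": 0, "gripper": 0.4}, {"xyz": [0, 0, 0], "yaw": 0, "gripper": 0.6}, {"xyz": [0, 0, 0], "yaw": 0, "gripper": 1}])

```text
clock: 24.65
tcp_pos: [420.8, -242.6, 6.5]
tool_rot: [3.14, 0.035, 0.002]
contact_force: [0.6, -0.3, -0.2]
finger_gap: 23.0
grip_force: 0.0
```

Request:
move_arm(steps=[{"xyz": [0.0, 0, 0], "yaw": 0, "gripper": 1}, {"xyz": [0.0, 0, 0], "yaw": 0, "gripper": 1}, {"xyz": [0, 0, 0], "yaw": 0, "gripper": 1}, {"xyz": [0, 0, 0], "yaw": 0, "gripper": 1}])

```text
clock: 25.05
tcp_pos: [421.1, -243.1, 6.9]
tool_rot: [3.14, 0.034, 0.004]
contact_force: [-0.0, 1.2, 7.3]
finger_gap: 18.7
grip_force: 61.4
```

Request:
move_arm(steps=[{"xyz": [0, 0, 0.025], "yaw": 0, "gripper": 1}, {"xyz": [0, 0, 0.04], "yaw": 0, "gripper": 1}, {"xyz": [0, 0, 0.04], "yaw": 0, "gripper": 1}, {"xyz": [0.004, 0.037, 0], "yaw": 0.02, "gripper": 1}, {"xyz": [0.004, 0.037, 0], "yaw": 0, "gripper": 1}])

```text
clock: 25.55
tcp_pos: [429.2, -169.0, 112.6]
tool_rot: [3.138, 0.062, 0.007]
contact_force: [0.2, -0.1, -0.3]
finger_gap: 18.4
grip_force: 60.6
```

Request:
move_arm(steps=[{"xyz": [0.004, 0.037, 0], "yaw": 0, "gripper": 1}, {"xyz": [0.004, 0.037, 0], "yaw": 0, "gripper": 1}, {"xyz": [0.004, 0.037, 0], "yaw": 0, "gripper": 1}, {"xyz": [0.004, 0.038, -0.03], "yaw": 0, "gripper": 1}, {"xyz": [0, 0, -0.03], "yaw": 0, "gripper": 1}])

```text
clock: 26.05
tcp_pos: [444.7, -15.7, 50.8]
tool_rot: [-3.14, -0.074, -0.005]
contact_force: [0.2, -0.4, -0.7]
finger_gap: 18.6
grip_force: 60.6
```

Request:
move_arm(steps=[{"xyz": [0, 0, 0], "yaw": 0, "gripper": 1}, {"xyz": [0, 0, 0], "yaw": 0, "gripper": 1}, {"xyz": [0, 0, 0], "yaw": 0, "gripper": 1}])

```text
clock: 26.35
tcp_pos: [445.2, -20.2, 51.8]
tool_rot: [3.14, 0.064, 0.004]
contact_force: [0.5, 1.2, -0.4]
finger_gap: 18.4
grip_force: 60.6
```

Run:
```python
from h import *
o=manip.get_obs();print(o['tcp_pos'],2*np.arctan(o['tool_rot'][1]/o['tool_rot'][0]))
for n in('top','side'):
    s=snap(n,n+'19'); z=o['tcp_pos'][2]-4; blade(s,520,588,-45,20,z-12,z+12)
    if n=='top': edges(s); handles(s)
```

```text
[445.20489964 -20.18398528  51.8468259 ] 0.04053413306238351
blade n 120 min [529.6 -28.8  39.9] max [576.6  -3.2  57.2] med [552.7 -16.1  49. ]
yaw 0.069 mean [552.8 -16.5  49. ] dz/dx -0.036
back [-4.110000e-02  7.072726e+02] y -281.8 981.3
handle 185 [531.9  51. ] yaw 0.017 len 99.1 wid 18.8
handle 185 [511.3 104.8] yaw 0.022 len 98.8 wid 18.8
handle 212 [ 459.8 -387.5] yaw -0.079 len 95.2 wid 22.5
blade n 99 min [520.5 -31.3  42.2] max [572.7  -2.1  52.5] med [546.4 -16.4  46.9]
yaw 0.074 mean [545.5 -16.6  47. ] dz/dx -0.001
```

Request:
move_arm(steps=[{"xyz": [0, 0, -0.013], "yaw": 0, "gripper": 1}, {"xyz": [0, 0, 0], "yaw": 0, "gripper": 1}, {"xyz": [0.007, 0.0003, 0], "yaw": 0, "gripper": 1}, {"xyz": [0, 0, 0], "yaw": 0, "gripper": 1}, {"xyz": [0, 0, 0], "yaw": 0, "gripper": 1}])

```text
clock: 26.95
tcp_pos: [451.8, -19.2, 38.2]
tool_rot: [3.141, 0.065, 0.002]
contact_force: [0.2, 0.1, -0.7]
finger_gap: 17.9
grip_force: 60.6
```

Request:
move_arm(steps=[{"xyz": [0.007, 0.0003, 0], "yaw": 0, "gripper": 1}, {"xyz": [0.007, 0.0003, 0], "yaw": 0, "gripper": 1}, {"xyz": [0.006, 0.0002, 0], "yaw": 0, "gripper": 1}, {"xyz": [0, 0, 0], "yaw": 0, "gripper": 1}, {"xyz": [0, 0, 0], "yaw": 0, "gripper": 1}])

```text
clock: 27.45
tcp_pos: [471.0, -18.0, 37.3]
tool_rot: [-3.141, -0.066, 0.001]
contact_force: [0.2, -0.1, -1.2]
finger_gap: 18.4
grip_force: 60.6
```

Run:
```python
from h import *
o=manip.get_obs();print(o['tcp_pos'],o['contact_force'])
s=snap('top','t20'); edges(s); blade(s,520,605,-45,20,20,48); handles(s)
```

```text
[470.97114089 -18.03580032  37.34444463] [ 0.19106051 -0.10822961 -1.15884795]
back [-4.030000e-02  7.068924e+02] y -281.4 981.3
blade n 82 min [562.8 -26.3  23.1] max [ 5.955e+02 -4.000e-01  4.160e+01] med [579.7 -13.5  32.8]
yaw 0.381 mean [579.8 -14.5  32.8] dz/dx -0.1
handle 182 [532.6  51.1] yaw 0.009 len 97.9 wid 18.6
handle 185 [511.3 104.8] yaw 0.022 len 98.8 wid 18.8
handle 221 [ 460.7 -387.2] yaw -0.062 len 94.8 wid 23.6
```

Request:
move_arm(steps=[{"xyz": [0, 0, 0.0014], "yaw": 0, "gripper": 1}, {"xyz": [0.004, 0.0002, 0], "yaw": 0, "gripper": 1}, {"xyz": [0.004, 0.0002, 0], "yaw": 0, "gripper": 1}, {"xyz": [0, 0, 0], "yaw": 0, "gripper": 1}, {"xyz": [0, 0, 0], "yaw": 0, "gripper": 1}])

```text
clock: 28.0
tcp_pos: [479.0, -17.7, 38.9]
tool_rot: [3.141, 0.066, 0.0]
contact_force: [-0.3, 0.4, -0.3]
finger_gap: 18.5
grip_force: 60.6
```

Request:
move_arm(steps=[{"xyz": [0.009, 0.0004, 0], "yaw": 0, "gripper": 1}, {"xyz": [0.009, 0.0004, 0], "yaw": 0, "gripper": 1}, {"xyz": [0.009, 0.0004, 0], "yaw": 0, "gripper": 1}, {"xyz": [0.009, 0.0004, 0], "yaw": 0, "gripper": 1}, {"xyz": [0.006, 0.0002, 0], "yaw": 0, "gripper": 1}])

```text
clock: 28.5
tcp_pos: [522.2, -15.9, 39.0]
tool_rot: [3.141, 0.066, 0.001]
contact_force: [0.5, 0.1, -0.5]
finger_gap: 18.5
grip_force: 60.6
```

Request:
move_arm(steps=[{"xyz": [0.004, 0.0002, 0], "yaw": 0, "gripper": 1}, {"xyz": [0.003, 0.0002, 0], "yaw": 0, "gripper": 1}, {"xyz": [0.001, 0, 0], "yaw": 0, "gripper": 1}, {"xyz": [0, 0, 0], "yaw": 0, "gripper": 1}, {"xyz": [0, 0, 0], "yaw": 0, "gripper": 1}])

```text
clock: 29.0
tcp_pos: [528.5, -15.4, 38.8]
tool_rot: [-3.141, -0.066, 0.001]
contact_force: [0.4, 0.6, -1.4]
finger_gap: 18.7
grip_force: 60.6
```

Request:
move_arm(steps=[{"xyz": [0.0005, 0, 0], "yaw": 0, "gripper": 1}, {"xyz": [0.0005, 0, 0], "yaw": 0, "gripper": 1}, {"xyz": [0, 0, 0], "yaw": 0, "gripper": 1}])

```text
clock: 29.3
tcp_pos: [529.9, -15.5, 38.9]
tool_rot: [3.141, 0.066, 0.0]
contact_force: [0.0, 0.0, 0.4]
finger_gap: 18.5
grip_force: 60.6
```

Request:
move_arm(steps=[{"xyz": [0.001, 0, 0], "yaw": 0, "gripper": 1}, {"xyz": [0, 0, 0], "yaw": 0, "gripper": 1}, {"xyz": [0, 0, 0], "yaw": 0, "gripper": 1}])

```text
clock: 29.6
tcp_pos: [530.9, -15.5, 38.8]
tool_rot: [-3.141, -0.066, -0.0]
contact_force: [1.3, 0.4, -0.5]
finger_gap: 18.3
grip_force: 60.6
```

Request:
move_arm(steps=[{"xyz": [0.0005, 0, 0], "yaw": 0, "gripper": 1}, {"xyz": [0, 0, 0], "yaw": 0, "gripper": 1}, {"xyz": [0, 0, 0], "yaw": 0, "gripper": 1}])

```text
clock: 29.9
tcp_pos: [531.3, -15.5, 38.8]
tool_rot: [-3.141, -0.066, 0.0]
contact_force: [-0.8, 0.6, -1.5]
finger_gap: 18.6
grip_force: 60.6
```

Request:
move_arm(steps=[{"xyz": [0.0005, 0, 0], "yaw": 0, "gripper": 1}, {"xyz": [0, 0, 0], "yaw": 0, "gripper": 1}, {"xyz": [0, 0, 0], "yaw": 0, "gripper": 1}])

```text
clock: 30.2
tcp_pos: [531.9, -15.5, 38.8]
tool_rot: [-3.141, -0.066, 0.0]
contact_force: [0.5, -0.1, -0.6]
finger_gap: 18.4
grip_force: 60.6
```

Request:
move_arm(steps=[{"xyz": [0.0005, 0, 0], "yaw": 0, "gripper": 1}, {"xyz": [0, 0, 0], "yaw": 0, "gripper": 1}, {"xyz": [0, 0, 0], "yaw": 0, "gripper": 1}])

```text
clock: 30.5
tcp_pos: [532.4, -15.5, 38.9]
tool_rot: [-3.141, -0.066, -0.0]
contact_force: [0.9, -0.1, -0.9]
finger_gap: 18.4
grip_force: 60.6
```

Request:
move_arm(steps=[{"xyz": [0.0005, 0, 0], "yaw": 0, "gripper": 1}, {"xyz": [0, 0, 0], "yaw": 0, "gripper": 1}, {"xyz": [0, 0, 0], "yaw": 0, "gripper": 1}])

```text
clock: 30.8
tcp_pos: [532.8, -15.5, 38.8]
tool_rot: [-3.141, -0.066, 0.0]
contact_force: [0.1, 0.1, -0.1]
finger_gap: 18.5
grip_force: 60.6
```

Run:
```python
from h import *
s=snap('top','t21'); edges(s)
```

```text
back [-3.910000e-02  7.070673e+02] y -282.3 979.4
```

Request:
move_arm(steps=[{"xyz": [0.0005, 0, 0], "yaw": 0, "gripper": 1}, {"xyz": [0, 0, 0], "yaw": 0, "gripper": 1}, {"xyz": [0, 0, 0], "yaw": 0, "gripper": 1}])

```text
clock: 31.15
tcp_pos: [533.0, -15.5, 38.7]
tool_rot: [-3.141, -0.066, 0.001]
contact_force: [-1.2, 0.8, -0.8]
finger_gap: 18.1
grip_force: 60.6
```

Request:
move_arm(steps=[{"xyz": [0.0005, 0, 0], "yaw": 0, "gripper": 1}, {"xyz": [0, 0, 0], "yaw": 0, "gripper": 1}, {"xyz": [0, 0, 0], "yaw": 0, "gripper": 1}])

```text
clock: 31.45
tcp_pos: [533.1, -15.5, 38.5]
tool_rot: [-3.141, -0.066, 0.003]
contact_force: [-4.0, -1.5, 0.6]
finger_gap: 18.0
grip_force: 60.7
```

Run:
```python
from h import *
s=snap('top','t22'); edges(s); print(manip.get_obs()['contact_force'])
```

```text
back [-4.020000e-02  7.070976e+02] y -278.6 978.3
[-3.74103144  0.12702182 -0.19950943]
```

Request:
move_arm(steps=[{"xyz": [-0.0008, 0, 0], "yaw": 0, "gripper": 0.7}, {"xyz": [0, 0, 0], "yaw": 0, "gripper": 0.6}, {"xyz": [0, 0, 0], "yaw": 0, "gripper": 0.58}, {"xyz": [0, 0, 0], "yaw": 0, "gripper": 0.58}])

```text
clock: 31.9
tcp_pos: [533.8, -15.6, 39.2]
tool_rot: [3.141, 0.066, 0.002]
contact_force: [0.1, 0.3, 0.2]
finger_gap: 36.1
grip_force: 0.0
```

Request:
move_arm(steps=[{"xyz": [0, 0, 0.01], "yaw": 0, "gripper": 0.58}, {"xyz": [0, 0, 0.03], "yaw": 0, "gripper": 0.58}, {"xyz": [0, 0, 0.04], "yaw": 0, "gripper": 0.58}, {"xyz": [-0.01, -0.04, 0.03], "yaw": -0.03, "gripper": 0.3}, {"xyz": [-0.01, -0.04, 0], "yaw": -0.03, "gripper": 0.3}])

```text
clock: 32.4
tcp_pos: [517.6, -96.1, 154.9]
tool_rot: [3.137, -0.025, 0.019]
contact_force: [-0.0, -1.2, 0.5]
finger_gap: 59.7
grip_force: 0.0
```

Request:
move_arm(steps=[{"xyz": [-0.008, -0.04, 0], "yaw": -0.03, "gripper": 0.3}, {"xyz": [-0.008, -0.04, 0], "yaw": -0.013, "gripper": 0.3}, {"xyz": [-0.008, -0.04, 0], "yaw": 0, "gripper": 0.3}, {"xyz": [0, 0, 0], "yaw": 0, "gripper": 0.3}, {"xyz": [0, 0, 0], "yaw": 0, "gripper": 0.3}])

```text
clock: 32.9
tcp_pos: [489.2, -215.7, 149.0]
tool_rot: [3.14, -0.1, 0.002]
contact_force: [-0.4, 0.2, -0.1]
finger_gap: 59.3
grip_force: 0.0
```

Run:
```python
from h import *
o=manip.get_obs();print(o['tcp_pos'],2*np.arctan(o['tool_rot'][1]/o['tool_rot'][0]))
s=snap('top','t23'); edges(s); handles(s)
```

```text
[ 489.22750086 -215.65162553  148.97025805] -0.06363084285500745
back [-3.860000e-02  7.071168e+02] y -283.0 978.1
handle 185 [531.9  51. ] yaw 0.017 len 99.1 wid 18.8
handle 196 [534.5 -17.8] yaw 0.045 len 98.6 wid 19.9
handle 185 [511.3 104.8] yaw 0.022 len 98.8 wid 18.8
handle 99 [ 436.  -386.3] yaw -0.17 len 50.8 wid 19.8
```

Request:
move_arm(steps=[{"xyz": [-0.007, -0.043, 0], "yaw": 0, "gripper": 0.3}, {"xyz": [-0.007, -0.043, 0], "yaw": 0, "gripper": 0.3}, {"xyz": [-0.007, -0.043, -0.01], "yaw": 0, "gripper": 0.3}, {"xyz": [-0.007, -0.043, -0.03], "yaw": 0, "gripper": 0.3}, {"xyz": [0, 0, -0.03], "yaw": 0, "gripper": 0.4}])

```text
clock: 33.45
tcp_pos: [462.9, -389.4, 81.3]
tool_rot: [3.134, -0.1, 0.007]
contact_force: [0.1, 1.1, -0.1]
finger_gap: 51.4
grip_force: 0.0
```

Request:
move_arm(steps=[{"xyz": [0, 0, -0.01], "yaw": 0, "gripper": 0.4}, {"xyz": [0, 0, 0], "yaw": 0, "gripper": 0.4}, {"xyz": [0, 0, 0], "yaw": 0, "gripper": 0.4}, {"xyz": [0, 0, 0], "yaw": 0, "gripper": 0.4}])

```text
clock: 33.85
tcp_pos: [463.2, -384.2, 71.9]
tool_rot: [3.138, -0.093, 0.004]
contact_force: [0.2, 0.0, 0.6]
finger_gap: 51.2
grip_force: 0.0
```

Run:
```python
from h import *
print(manip.get_obs()['tcp_pos'])
s=snap('side','s24'); hsv=cv2.cvtColor(np.ascontiguousarray(s['image']),cv2.COLOR_RGB2HSV).reshape(-1,3)
for q in (load('s0'),s):
    P=cloud(q); hsv=cv2.cvtColor(np.ascontiguousarray(q['image']),cv2.COLOR_RGB2HSV).reshape(-1,3)
    Q=P[(P[:,2]>-10)&(P[:,2]<35)&(hsv[:,0]>=3)&(hsv[:,0]<15)&(hsv[:,1]>120)&(P[:,1]<-330)&(P[:,1]>-440)&(P[:,0]>350)]; print(len(Q),Q.min(0).round(1),Q.max(0).round(1),np.median(Q,0).round(1))
```

```text
[ 463.23072715 -384.23016951   71.90148552]
157 [ 411.8 -393.8    0.7] [ 504.8 -369.1   26.2] [ 456.4 -381.5   17.4]
150 [ 410.4 -396.9   -1.4] [ 506.2 -374.6   24.7] [ 457.8 -381.9   17.4]
```

Knife C is still in place. I'll correct by (−1.5, −3.5) mm and descend.

Request:
move_arm(steps=[{"xyz": [-0.0015, -0.0035, -0.03], "yaw": 0, "gripper": 0.4}, {"xyz": [0, 0, -0.025], "yaw": 0, "gripper": 0.4}, {"xyz": [0, 0, -0.01], "yaw": 0, "gripper": 0.4}, {"xyz": [0, 0, 0], "yaw": 0, "gripper": 0.6}, {"xyz": [0, 0, 0], "yaw": 0, "gripper": 1}])

```text
clock: 34.4
tcp_pos: [460.9, -388.4, 6.1]
tool_rot: [3.139, -0.096, 0.002]
contact_force: [0.9, -0.4, 0.5]
finger_gap: 22.9
grip_force: 0.0
```

Request:
move_arm(steps=[{"xyz": [0.0, 0, 0], "yaw": 0, "gripper": 1}, {"xyz": [0.0, 0, 0], "yaw": 0, "gripper": 1}, {"xyz": [0, 0, 0], "yaw": 0, "gripper": 1}, {"xyz": [0, 0, 0], "yaw": 0, "gripper": 1}])

```text
clock: 34.8
tcp_pos: [461.2, -388.9, 6.6]
tool_rot: [3.138, -0.096, 0.004]
contact_force: [-0.4, 0.1, 5.6]
finger_gap: 18.7
grip_force: 61.7
```

Request:
move_arm(steps=[{"xyz": [0, 0, 0.025], "yaw": 0, "gripper": 1}, {"xyz": [0, 0, 0.04], "yaw": 0, "gripper": 1}, {"xyz": [0, 0, 0.04], "yaw": 0, "gripper": 1}, {"xyz": [-0.002, 0.037, 0], "yaw": 0.03, "gripper": 1}, {"xyz": [-0.002, 0.038, 0], "yaw": 0.03, "gripper": 1}])

```text
clock: 35.3
tcp_pos: [457.1, -314.0, 112.2]
tool_rot: [3.138, -0.003, 0.006]
contact_force: [0.3, 0.7, -0.8]
finger_gap: 18.6
grip_force: 60.8
```

Request:
move_arm(steps=[{"xyz": [-0.002, 0.038, 0], "yaw": 0.03, "gripper": 1}, {"xyz": [-0.002, 0.038, 0], "yaw": 0.013, "gripper": 1}, {"xyz": [-0.002, 0.038, 0], "yaw": 0, "gripper": 1}, {"xyz": [-0.002, 0.038, 0], "yaw": 0, "gripper": 1}, {"xyz": [-0.002, 0.038, 0], "yaw": 0, "gripper": 1}])

```text
clock: 35.8
tcp_pos: [445.5, -121.3, 109.7]
tool_rot: [-3.141, -0.065, 0.0]
contact_force: [0.9, 0.1, -0.7]
finger_gap: 18.2
grip_force: 60.8
```

Request:
move_arm(steps=[{"xyz": [0, 0.037, -0.03], "yaw": 0, "gripper": 1}, {"xyz": [0, 0, -0.03], "yaw": 0, "gripper": 1}, {"xyz": [0, 0, 0], "yaw": 0, "gripper": 1}, {"xyz": [0, 0, 0], "yaw": 0, "gripper": 1}, {"xyz": [0, 0, 0], "yaw": 0, "gripper": 1}])

```text
clock: 36.3
tcp_pos: [447.6, -87.1, 51.4]
tool_rot: [3.14, 0.064, 0.004]
contact_force: [-0.4, -0.2, -0.7]
finger_gap: 18.1
grip_force: 60.8
```

Run:
```python
from h import *
o=manip.get_obs();print(o['tcp_pos'],2*np.arctan(o['tool_rot'][1]/o['tool_rot'][0]))
for n in('top','side'):
    s=snap(n,n+'25'); z=o['tcp_pos'][2]-4; blade(s,520,590,-115,-50,z-12,z+12)
    if n=='top': edges(s); handles(s)
```

```text
[447.60659406 -87.09245038  51.37807637] 0.04073013657212276
blade n 79 min [540.  -95.1  38.3] max [578.8 -69.   55. ] med [563.  -81.7  47.5]
yaw -0.317 mean [562.9 -81.8  47.5] dz/dx -0.041
back [-4.000000e-02  7.071098e+02] y -283.5 975.9
handle 185 [531.9  51. ] yaw 0.017 len 99.1 wid 18.8
handle 195 [534.9 -17.9] yaw 0.045 len 98.2 wid 19.9
handle 185 [511.3 104.8] yaw 0.022 len 98.8 wid 18.8
blade n 99 min [521.3 -98.3  42.6] max [578.5 -65.9  50.6] med [545.7 -83.7  46.7]
yaw 0.054 mean [546.4 -83.3  46.7] dz/dx 0.004
```

Request:
move_arm(steps=[{"xyz": [0, -0.001, -0.012], "yaw": 0, "gripper": 1}, {"xyz": [0, 0, 0], "yaw": 0, "gripper": 1}, {"xyz": [0.007, 0.0003, 0], "yaw": 0, "gripper": 1}, {"xyz": [0, 0, 0], "yaw": 0, "gripper": 1}, {"xyz": [0, 0, 0], "yaw": 0, "gripper": 1}])

```text
clock: 36.9
tcp_pos: [453.6, -86.7, 38.1]
tool_rot: [3.141, 0.066, 0.001]
contact_force: [-0.6, -0.3, 0.3]
finger_gap: 18.2
grip_force: 60.8
```

Request:
move_arm(steps=[{"xyz": [0, 0, 0], "yaw": 0, "gripper": 1}, {"xyz": [0, 0, 0], "yaw": 0, "gripper": 1}, {"xyz": [0, 0, 0], "yaw": 0, "gripper": 1}])

```text
clock: 37.2
tcp_pos: [453.1, -86.5, 37.9]
tool_rot: [3.141, 0.066, 0.0]
contact_force: [1.1, -0.1, -1.1]
finger_gap: 18.2
grip_force: 60.8
```

Request:
move_arm(steps=[{"xyz": [0, -0.001, 0.0008], "yaw": 0, "gripper": 1}, {"xyz": [0.007, 0.0003, 0], "yaw": 0, "gripper": 1}, {"xyz": [0.007, 0.0003, 0], "yaw": 0, "gripper": 1}, {"xyz": [0.006, 0.0002, 0], "yaw": 0, "gripper": 1}, {"xyz": [0, 0, 0], "yaw": 0, "gripper": 1}])

```text
clock: 37.7
tcp_pos: [474.6, -87.0, 39.0]
tool_rot: [3.14, 0.066, 0.002]
contact_force: [-0.2, -0.0, -0.5]
finger_gap: 18.3
grip_force: 60.8
```

Request:
move_arm(steps=[{"xyz": [0.004, 0.0002, 0], "yaw": 0, "gripper": 1}, {"xyz": [0.004, 0.0002, 0], "yaw": 0, "gripper": 1}, {"xyz": [0, 0, 0], "yaw": 0, "gripper": 1}, {"xyz": [0, 0, 0], "yaw": 0, "gripper": 1}, {"xyz": [0, 0, 0], "yaw": 0, "gripper": 1}])

```text
clock: 38.2
tcp_pos: [480.9, -86.3, 38.6]
tool_rot: [-3.141, -0.066, 0.001]
contact_force: [-0.1, 0.4, -1.1]
finger_gap: 18.1
grip_force: 60.8
```

Run:
```python
from h import *
o=manip.get_obs();print(o['tcp_pos'],o['contact_force'])
s=snap('top','t26'); edges(s); blade(s,520,605,-115,-50,20,48); handles(s)
```

```text
[480.88561184 -86.30472243  38.61475505] [-0.08692157  0.41450222 -1.07227869]
back [-3.970000e-02  7.071845e+02] y -282.5 976.1
blade n 21 min [582.  -96.   30.7] max [596.4 -69.8  40.8] med [593.2 -76.4  34.5]
yaw -1.38 mean [592.2 -80.   35.1] dz/dx -0.081
handle 185 [531.9  51. ] yaw 0.017 len 99.1 wid 18.8
handle 188 [533.8 -17.8] yaw 0.055 len 97.1 wid 19.5
handle 185 [511.3 104.8] yaw 0.022 len 98.8 wid 18.8
```

Tip C is in its slot with no force. I'll push it deeper.

Request:
move_arm(steps=[{"xyz": [0.009, 0.0004, 0], "yaw": 0, "gripper": 1}, {"xyz": [0.009, 0.0004, 0], "yaw": 0, "gripper": 1}, {"xyz": [0.009, 0.0004, 0], "yaw": 0, "gripper": 1}, {"xyz": [0.009, 0.0004, 0], "yaw": 0, "gripper": 1}, {"xyz": [0.006, 0.0002, 0], "yaw": 0, "gripper": 1}])

```text
clock: 38.75
tcp_pos: [524.5, -84.6, 38.8]
tool_rot: [3.141, 0.066, 0.001]
contact_force: [-1.4, 0.4, -0.4]
finger_gap: 18.5
grip_force: 60.8
```

Request:
move_arm(steps=[{"xyz": [0.005, 0.0002, 0], "yaw": 0, "gripper": 1}, {"xyz": [0.003, 0.0002, 0], "yaw": 0, "gripper": 1}, {"xyz": [0.001, 0, 0], "yaw": 0, "gripper": 1}, {"xyz": [0, 0, 0], "yaw": 0, "gripper": 1}, {"xyz": [0, 0, 0], "yaw": 0, "gripper": 1}])

```text
clock: 39.25
tcp_pos: [531.8, -84.1, 38.6]
tool_rot: [-3.141, -0.066, 0.001]
contact_force: [-0.1, -0.3, -0.9]
finger_gap: 18.4
grip_force: 60.8
```

Request:
move_arm(steps=[{"xyz": [0.0005, 0, 0], "yaw": 0, "gripper": 1}, {"xyz": [0.0005, 0, 0], "yaw": 0, "gripper": 1}, {"xyz": [0, 0, 0], "yaw": 0, "gripper": 1}])

```text
clock: 39.55
tcp_pos: [533.1, -84.2, 38.7]
tool_rot: [3.141, 0.066, 0.0]
contact_force: [0.0, -0.4, -1.2]
finger_gap: 18.6
grip_force: 60.8
```

Request:
move_arm(steps=[{"xyz": [0.001, 0, 0], "yaw": 0, "gripper": 1}, {"xyz": [0.0005, 0, 0], "yaw": 0, "gripper": 1}, {"xyz": [0, 0, 0], "yaw": 0, "gripper": 1}, {"xyz": [0, 0, 0], "yaw": 0, "gripper": 1}])

```text
clock: 39.95
tcp_pos: [534.6, -84.1, 38.7]
tool_rot: [3.141, 0.066, -0.0]
contact_force: [-0.5, 0.0, -0.1]
finger_gap: 18.4
grip_force: 60.8
```

Request:
move_arm(steps=[{"xyz": [0.0005, 0, 0], "yaw": 0, "gripper": 1}, {"xyz": [0, 0, 0], "yaw": 0, "gripper": 1}, {"xyz": [0, 0, 0], "yaw": 0, "gripper": 1}])

```text
clock: 40.25
tcp_pos: [534.9, -84.1, 38.6]
tool_rot: [-3.141, -0.066, 0.001]
contact_force: [-0.7, -0.1, -0.5]
finger_gap: 18.3
grip_force: 60.8
```

Request:
move_arm(steps=[{"xyz": [0.0005, 0, 0], "yaw": 0, "gripper": 1}, {"xyz": [0, 0, 0], "yaw": 0, "gripper": 1}, {"xyz": [0, 0, 0], "yaw": 0, "gripper": 1}])

```text
clock: 40.55
tcp_pos: [535.0, -84.1, 38.5]
tool_rot: [-3.141, -0.066, 0.002]
contact_force: [-2.7, 0.1, 0.5]
finger_gap: 18.7
grip_force: 60.9
```

Request:
move_arm(steps=[{"xyz": [0.0003, 0, 0], "yaw": 0, "gripper": 1}, {"xyz": [-0.0009, 0, 0], "yaw": 0, "gripper": 0.7}, {"xyz": [0, 0, 0], "yaw": 0, "gripper": 0.6}, {"xyz": [0, 0, 0], "yaw": 0, "gripper": 0.58}, {"xyz": [0, 0, 0], "yaw": 0, "gripper": 0.58}])

```text
clock: 41.05
tcp_pos: [535.6, -84.3, 39.0]
tool_rot: [3.141, 0.066, 0.002]
contact_force: [0.2, -0.6, -0.8]
finger_gap: 35.8
grip_force: 0.0
```

Request:
move_arm(steps=[{"xyz": [0, 0, 0.01], "yaw": 0, "gripper": 0.58}, {"xyz": [0, 0, 0.03], "yaw": 0, "gripper": 0.58}, {"xyz": [0, 0, 0.04], "yaw": 0, "gripper": 0.58}, {"xyz": [-0.01, -0.04, 0.03], "yaw": 0, "gripper": 0.3}, {"xyz": [-0.01, -0.04, 0.03], "yaw": 0, "gripper": 0.3}])

```text
clock: 41.55
tcp_pos: [515.9, -162.7, 180.2]
tool_rot: [3.14, 0.071, 0.004]
contact_force: [1.4, -0.1, -0.5]
finger_gap: 59.9
grip_force: 0.0
```

Request:
move_arm(steps=[{"xyz": [-0.01, -0.045, 0], "yaw": 0, "gripper": 0.3}, {"xyz": [-0.01, -0.045, 0], "yaw": 0, "gripper": 0.3}, {"xyz": [-0.01, -0.045, 0], "yaw": 0, "gripper": 0.3}, {"xyz": [-0.01, -0.045, 0], "yaw": 0, "gripper": 0.3}, {"xyz": [0, 0, 0], "yaw": 0, "gripper": 0.3}])

```text
clock: 42.05
tcp_pos: [474.2, -348.6, 178.9]
tool_rot: [3.137, 0.056, 0.002]
contact_force: [-0.4, 0.3, 0.5]
finger_gap: 60.3
grip_force: 0.0
```

Run:
```python
from h import *
s=snap('top','t27'); edges(s); block(s,570); handles(s); b=snap('side','s27')
t=s['image'][:,:,::-1][165:265,240:360]; q=b['image'][:,:,::-1][165:265,225:345]
cv2.imwrite('pics/c27.png',cv2.resize(np.hstack([t,q]),None,fx=3.3,fy=3.3,interpolation=cv2.INTER_CUBIC))
```

```text
back [-3.760000e-02  7.070792e+02] y -281.9 975.4
front x(y)= [-0.0361, 596.8574] n 44 of 57 y range -119.7 160.3 z 56.3
handle 185 [531.9  51. ] yaw 0.017 len 99.1 wid 18.8
handle 190 [535.6 -17.9] yaw 0.046 len 96.8 wid 19.9
handle 200 [536.6 -87.3] yaw 0.039 len 97.0 wid 20.6
handle 185 [511.3 104.8] yaw 0.022 len 98.8 wid 18.8
```

View pics/c27.png

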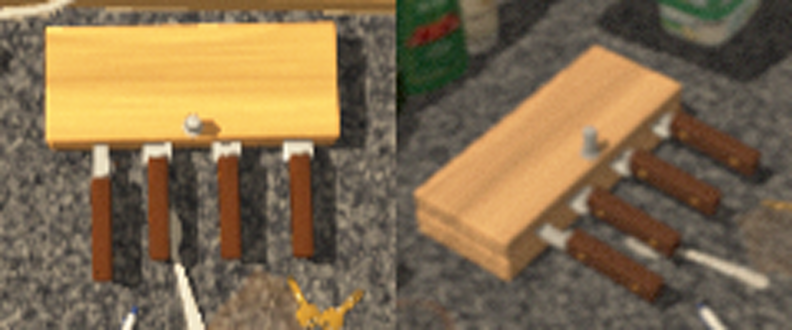

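The hook and all three knives are seated in their slots (handles at 102, 158, 230 and 301 in the top crop), and the block is where I dragged it. Handing in.

```bash
python3 -c "
from plant import hand_in
print(hand_in())"
```

```text
the job is handed in; nothing more can be done
None
```

The job is handed in (no verdict came back): I dragged the block about 59 mm towards the robot with the hook, then pushed the hook into the wide slot and all three knives into slots a, b and c until each met the slot's end. By the camera the block shifted less than 1 mm after the drag.

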